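# Hold a labelled bottle in the sealing jig

## Robot

A 6-joint arm with a two-finger parallel gripper is mounted at the origin on a cart in front of the work surface, level with it; the furniture and walls round the work are solid. World frame = base frame: x ahead of the robot, y to its left, z up, the work surface at z = 0. Lengths are in mm, angles in rad, forces in N, time in s.
With the tool pointing down it reaches from about 375 to 900 mm from the base axis. Payload 3.1 kg.
Tool frame: the origin (TCP) lies midway between the tips of the shut fingers; the grasp point (between the pads) lies 19 mm behind it (manip.hold_point_z is the distance from the TCP to the grasp point, in mm); x points along the fingers, y is the direction in which the jaws open and shut, and the axes are right-handed (so a half turn about x gives the same grasp; the last joint's range is limited). The gripper opens to 87 mm and grips with 3 to 60 N. Pads are 19 mm wide; open, the fingers measure 117 mm over their backs; the gripper's body (75 mm by 190 mm) begins 51 mm behind the grasp point.
Start: joints at [-1.51, 0.527, 1.433, -0, 1.181, -0.178], TCP at [147.861, -607.234, 192.148] pointing down, gripper open.
Joint ranges: [-3.08, 3.08], [-0.75, 2.2], [0.22, 2.44], [-1.43, 4.57], [0, 2.65], [-2.85, 2.85]. Speed limits (rad/s): [2.79, 2.79, 3.14, 3.14, 3.14, 3.14].

## Interface

Orientations are given as a rotation vector (axis times angle).
In Python, from cell import sensors, viewer, ticket, manip gives the robot as it stands.
- The arm moves only by the shell command python3 -m jog 'ROWS' [FORCE]. ROWS is JSON, a list of rows, each a list of 7 numbers: the opening, from 0 (shut) to 1 (fully open), then the shift along the tool's x, y, z in units of 60 mm (1.0 is 60 mm), then the turn, a rotation vector about the tool's x, y, z in units of 10 degrees (1.0 is 10 degrees). A call has 1 to 5 rows; each row is the pose to reach, as a shift and turn from the pose commanded when the call began, along the tool's axes at that moment; what a row does not reach only later rows make up. A row lasts 1/8 s, in which the tool goes at most 62.5 mm and 10.7 degrees, less where a joint would pass 70% of its speed; a pose out of reach is approached as far as the arm can. A call with a gripper value outside its range is refused whole. The fingers move at their own pace and stop on an object; FORCE is the grip in N (left out, the last holds). Time passes only in rows, so rows that repeat a pose let the fingers close. It gives the time, the measured TCP pose, the force and the opening at its end, in the units of the state.
- sensors.sense(): the state, without advancing time (a new reading comes with each control period).
- viewer.grab_frame(name): name is "side" or "top"; returns a dict with "frame" (400x640x3 uint8, red, green, blue), "K" (3x3 intrinsics, pixels), "view" (4x4, takes a point from world to camera coordinates). Camera axes: x right, y up, looking along -z (the intrinsics and any distortion apply to the point x, -y, -z); pixel columns grow to the right and rows downward; lengths in mm; the calibration is good to about 2 mm. A picture is of the moment at which its call begins. There is no depth.
- ticket.job_done(): hands the job in, once; it reports no verdict.
The state is a dict: "t": time; "qpos": joint angles; "joint_vel": joint speeds; "tau": joint torques, N m; "eef_pos": TCP position; "orientation": TCP orientation; "contact_force": force on the tool from outside, world axes, zero at the start; "moment": the same for the moment, N m; "grip_width": finger opening in mm.
Only numpy, scipy, OpenCV 4.12 (cv2) and the standard library are available. Lean on these libraries where they do the work, as an engineer would, in place of code of your own. Each camera call takes 0.05 s, during which the arm holds its last target.

## Task

The big bottle lying in the steel tray is about to get its tamper seal over the cap. Lay it on the jig's grey board in front of the aluminium fence with its cap out over the right-hand end and its bottom against the steel stop, then roll it along the board a quarter turn up to the fence, so that the front of its label (the side with the small golden drawing, which looks towards the robot at first) comes to face straight up. Finish holding it there, without letting go, with one slanting push that presses it firmly but gently (about 10 N, it is glass) down on the board and back against the fence at the same time; leave the other things on the worktop where they are.

Things in the scene. Friction and masses are not known exactly. Their poses are not given: they have to be found in the camera images.
- bottle: glass dropper bottle with white screw cap, 49 mm in diameter, 119 mm long, 0.12 to 0.24 kg; starts on its side in the tray. Origin: centre of its bottom; z runs from the bottom to the cap. Full radius 24.5 mm from z = 0 to about 80 mm; the cap is 28 mm across. The label's front (small golden drawing) is on the -x side: at first -x points level, towards the robot; label up means x points straight down
- label_mid (a point): middle of the label's front, on the bottle's surface, 40 mm from the bottom. Rolled on the board by fingertips drawn over its top with a light press, the bottle does not slip: 0.43 mm of travel a degree, 38.5 mm a quarter turn, half the way of the fingertips; shoved from behind it slides instead. Rolled away from the robot with its cap to the right, the label turns from the robot's side to the top
- cap_end (a point): centre of the outer end of the bottle's cap, 119 mm from its bottom
- tray: fixed steel tray where the bottle starts; inside about 180 x 250 mm, floor 2 mm above the worktop, flared rim about 18 mm high. Origin: centre of its underside
- jig: the jig's grey board of smooth, slippery plastic (friction about 0.2), fixed, 170 mm (x) x 125 mm (y), top face 14 mm above the worktop. Origin: at worktop height, 75 mm from the back edge, 95 mm from the front edge, 45 mm from the right-hand end (-y), 80 mm from the left-hand end; x points towards the fence, y to the left along it. The fence's working face is the plane x = 50 mm
- fence: smooth aluminium fence on the back of the board, fixed, 121 mm long, 30 mm high above the board. Origin: middle of the lower edge of its working face, level with the board's top (14 mm above the worktop); x points into the fence (away from the robot), y to the left along it; free board lies at x < 0, for 145 mm
- stop: steel stop clamped on the fence at the board's left end, fixed: an arm 14 mm thick, 24.5 mm high, reaching 85 mm forward from the fence; saddle 39 mm high, thumbscrew to 53 mm. Origin: on its working face (it looks to -y, right), where that meets the fence's face and the board's top; axes as the fence's. The bottle's bottom belongs at y = 0 here, its cap end at y = -119 mm
- done_bottle: bystander: another such bottle, 49 mm in diameter, 119 mm tall, standing behind the jig; origin at the centre of its underside
- small_bottle: bystander: a smaller bottle, 34 mm in diameter, 92 mm tall, standing behind the jig; origin at the centre of its underside
- label_roll: bystander: roll of seals lying flat, 68 mm across, 29 mm high, to the right of the jig; origin at the centre of its underside
- jar: bystander: cream jar, 43 mm across, 29 mm high, to the right of the jig; origin at the centre of its underside
- timer: bystander: white timer, 64 x 64 x 19 mm, left of the jig near the front edge; origin at the centre of its underside
- ball_pen: bystander: ball pen, 145 mm long, lying in front of the tray; origin at its middle, underside

How it is judged (in metres and radians):
On the way, in this order (a step that is already met when the one before it is completed fails the run):
1. the bottle lies on the board, at least 15 mm clear of the fence, cap to the right (contact force between bottle and jig above 0.4 N and x of bottle in the frame of fence between -0.145 and -0.0395 m and angle between the z axis of bottle and the y axis of jig, either way round below 0.25 rad and y of cap_end in the frame of jig below 0 m), for 0.1 s.
2. it rolls on the board towards the fence, the label coming up (contact force between bottle and jig above 0.4 N and x of bottle in the frame of fence between -0.0445 and -0.0275 m and angle between bottle's own x axis and vertical above 1.9 rad), for 0.03 s.
At the end, for the whole second after the job is handed in: Still pushed by the fingers (over 3 N), the bottle lies at rest along the fence (within 4 degrees, 3 mm), bottom within 4 mm of the stop, cap right, label front up within 30 degrees; it presses on the fence with over 2 N and on the board with over 5 N, its weight included (angle between bottle's own x axis and vertical above 2.62 rad and angle between the z axis of bottle and the y axis of fence, either way round below 0.07 rad and y of bottle in the frame of stop between -0.004 and 0.003 m and y of cap_end in the frame of stop below -0.11 m and x of bottle in the frame of fence above -0.0275 m and height (world z) of bottle below 0.042 m and contact force between bottle and fence above 2 N and contact force between bottle and jig above 5 N and contact force between the fingers and bottle above 3 N and linear speed of bottle below 0.01 m/s); the arm keeps its last pose, push and grip.
It fails at once if the glass bottle is pressed hard (more than 40 N) against the board, the fence or the stop (contact force between bottle and jig above 40 N or contact force between bottle and fence above 40 N or contact force between bottle and stop above 40 N).
It fails at once if one of the other things is moved by more than 30 mm (distance of any of done_bottle, small_bottle, label_roll, jar, timer, ball_pen from where it was at the start of the episode above 0.03 m).
It also fails if it takes over 61 s, if anything falls off the work surface, if the arm or the gripper's body presses on something with over 40 N, if the wrist force passes 120 N, or if a joint passes its speed limit or range.

## Working session

There is one attempt and no reset: what is moved stays moved. The work goes in short steps, Python scripts to look and compute and a shell command to move; the robot and the scene stay as the last step left them, time stands still between calls to the robot, and variables do not carry over. Pictures are saved under pics/ and viewed, and the job is handed in when it is done.

```bash
ls; mkdir -p pics
python3 - <<'E'
from cell import sensors, viewer, ticket, manip
import cv2, numpy as np
s=sensors.sense();print(s)
print([a for a in dir(manip) if a[0]!='_'])
for n in("side","top"):
    f=viewer.grab_frame(n);print(n,f["K"],f["view"],[k for k in f])
    np.savez(f"{n}0.npz",**f)
    cv2.imwrite(f"pics/{n}0.png",f["frame"][:,:,::-1])
E
```

```text
pics
{'t': 0.0, 'qpos': array([-1.51049602e+00,  5.28466814e-01,  1.43390737e+00, -1.39575764e-06,
        1.18140492e+00, -1.78489300e-01]), 'joint_vel': array([-2.62059418e-04,  2.03266303e-05,  9.13901733e-04, -3.13582465e-04,
       -7.55466826e-04, -3.73405250e-04]), 'tau': array([-4.54209166e-04, -4.40043283e+01, -1.76591134e+01,  6.33994024e-02,
        5.83125022e-02, -1.79783856e-04]), 'eef_pos': array([ 147.81463802, -606.44092233,  191.1697107 ]), 'orientation': array([ 2.09575408,  0.25370579, -2.09548425]), 'contact_force': array([0.58490594, 0.28394885, 0.09539768]), 'moment': array([0.01610894, 0.03793496, 0.01046109]), 'grip_width': 87.06094532722997}
['Unreachable', 'hold_point_z']
side [[436.05017355   0.         327.1295133 ]
 [  0.         436.05017355 201.43056938]
 [  0.           0.           1.        ]] [[-8.47576094e-01 -5.30120218e-01  2.42346654e-02  3.28553952e+02]
 [ 3.14886919e-01 -4.65643801e-01  8.27056273e-01 -2.71364674e+02]
 [-4.27154530e-01  7.08624305e-01  5.61596476e-01 -7.17545840e+02]
 [ 0.00000000e+00  0.00000000e+00  0.00000000e+00  1.00000000e+00]] ['frame', 'K', 'view']
top [[412.83398444   0.         325.76203633]
 [  0.         412.83398444 200.18944827]
 [  0.           0.           1.        ]] [[ 1.98533487e-02 -9.99790797e-01  4.92001759e-03 -1.58089155e+02]
 [ 9.85889857e-01  2.03949341e-02  1.66148238e-01 -5.00313508e+02]
 [-1.66213823e-01  1.55199653e-03  9.86088514e-01 -9.83355696e+02]
 [ 0.00000000e+00  0.00000000e+00  0.00000000e+00  1.00000000e+00]] ['frame', 'K', 'view']
```

View pics/side0.png

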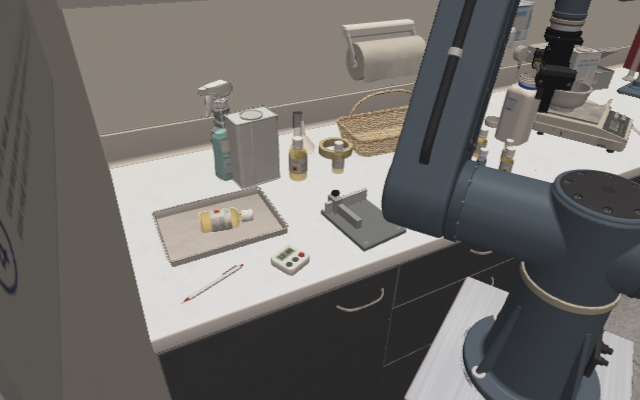

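View pics/top0.png

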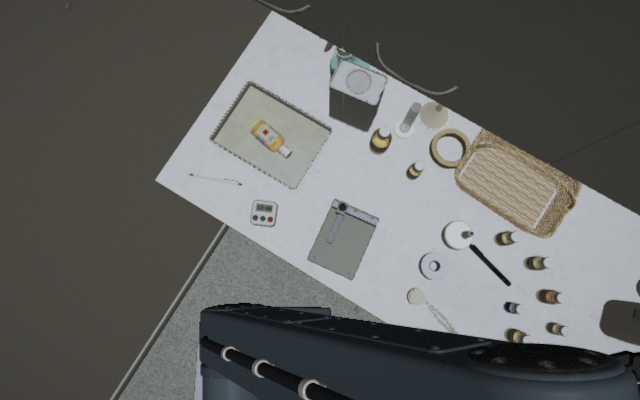

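```bash
cat > h.py <<'E'
import numpy as np, cv2
def load(n): 
    d=np.load(n); return dict(d)
def ray(f,u,v):
    K,V=f["K"],f["view"]; d=np.linalg.inv(K)@[u,v,1.]; d=np.array([d[0],-d[1],-d[2]])
    R,t=V[:3,:3],V[:3,3]; return -R.T@t, R.T@d
def onz(f,u,v,z):
    o,d=ray(f,u,v); return o+d*(z-o[2])/d[2]
def proj(f,p):
    V=f["view"]; c=V[:3,:3]@np.asarray(p,float)+V[:3,3]; q=f["K"]@[c[0],-c[1],-c[2]]; return q[:2]/q[2]
def tri(a,pa,b,pb):
    o1,d1=ray(a,*pa);o2,d2=ray(b,*pb);A=np.stack([d1,-d2],1);s=np.linalg.lstsq(A,o2-o1,rcond=None)[0]
    p,q=o1+d1*s[0],o2+d2*s[1];return (p+q)/2,np.linalg.norm(p-q)
E
python3 - <<'E'
from h import *
t=load("top0.npz")["frame"][:,:,::-1];s=load("side0.npz")["frame"][:,:,::-1]
def crop(im,x,y,w,h,k,n): cv2.imwrite("pics/"+n,cv2.resize(im[y:y+h,x:x+w],None,fx=k,fy=k,interpolation=cv2.INTER_CUBIC))
crop(t,205,75,130,115,6,"c_tray_top.png");crop(t,300,190,90,95,6,"c_jig_top.png")
crop(s,150,185,140,75,5,"c_tray_side.png");crop(s,310,180,100,70,8,"c_jig_side.png")
E
```

```text
(no output)
```

View pics/c_tray_top.png

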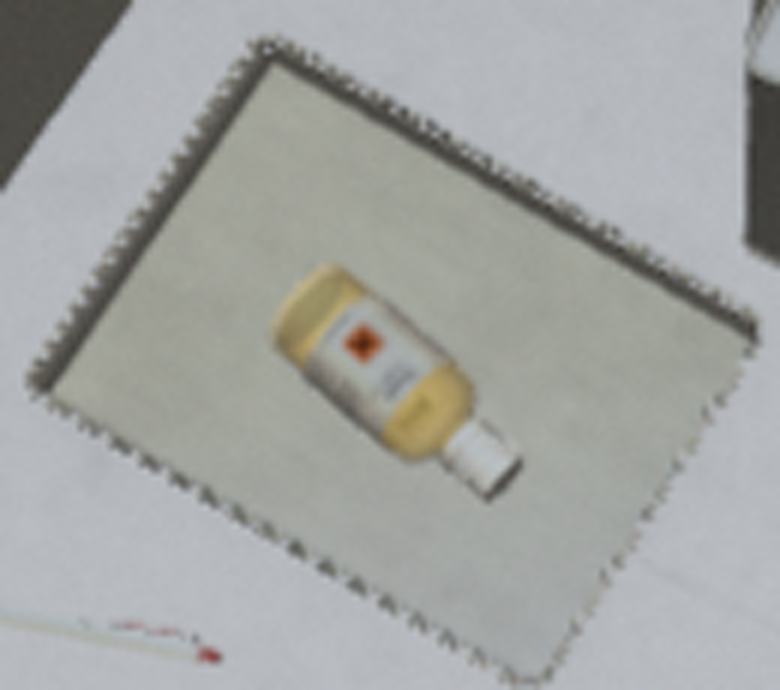

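View pics/c_jig_top.png

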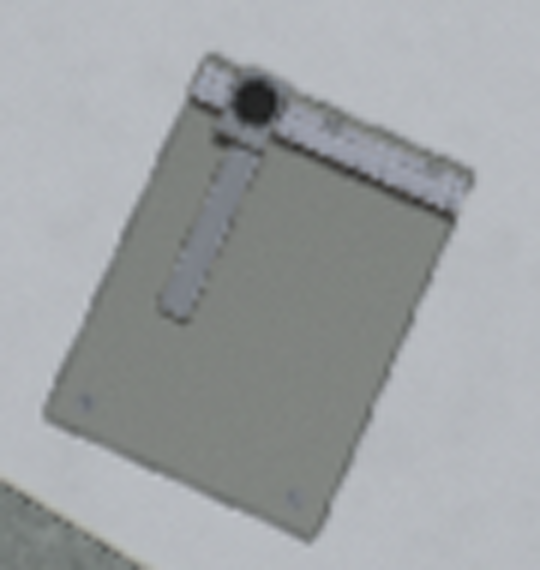

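View pics/c_tray_side.png

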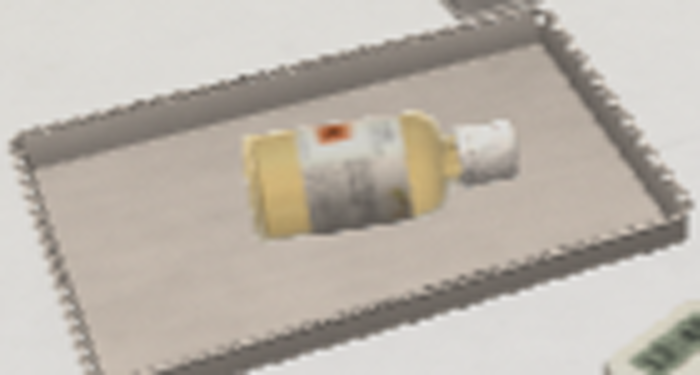

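View pics/c_jig_side.png

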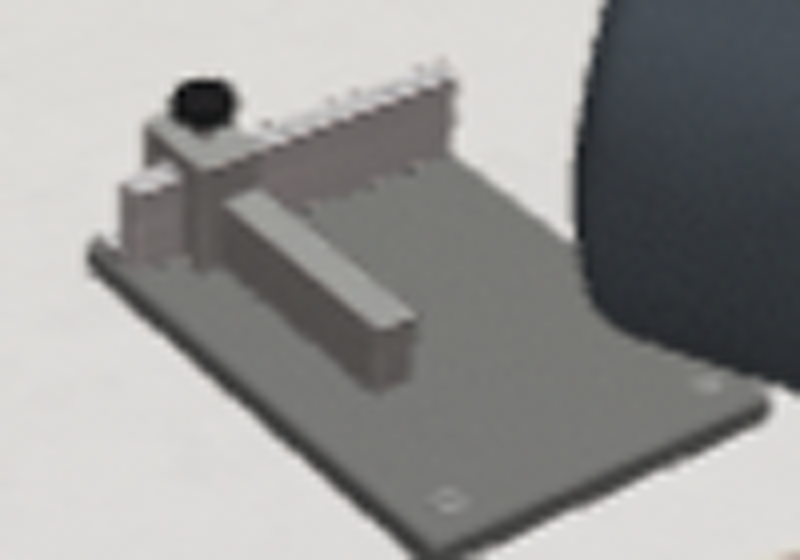

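```bash
cat > meas.py <<'E'
from h import *
def board(f):
    im=f["frame"].astype(float); K=6
    x0,y0,w,h=295,185,100,100
    g=cv2.resize(f["frame"][y0:y0+h,x0:x0+w],None,fx=K,fy=K,interpolation=cv2.INTER_CUBIC)
    gr=cv2.cvtColor(g,cv2.COLOR_RGB2GRAY)
    return g,gr,(x0,y0,K)
if __name__=="__main__":
    t=load("top0.npz");s=load("side0.npz")
    g,gr,(x0,y0,K)=board(t)
    print(gr[300,200],gr[30,30],gr[520,60],g[300,200],g[30,30])
    m=((gr<158)&(gr>90)).astype(np.uint8)
    m=cv2.morphologyEx(m,cv2.MORPH_OPEN,np.ones((9,9)))
    n,l,st,c=cv2.connectedComponentsWithStats(m)
    i=l[350,250]; mm=(l==i).astype(np.uint8)*255
    cv2.imwrite("pics/bm.png",mm)
    cs,_=cv2.findContours(mm,cv2.RETR_EXTERNAL,cv2.CHAIN_APPROX_NONE)
    c=max(cs,key=cv2.contourArea)[:,0,:].astype(float)
    np.save("bc.npy",c)
    W=np.array([onz(t,x0+(p[0]+.5)/K-.5,y0+(p[1]+.5)/K-.5,14.) for p in c])
    np.save("bw.npy",W)
    print(cv2.minAreaRect(W[:,:2].astype(np.float32)))
E
python3 meas.py
```

```text
124 184 179 [123 125 121] [181 185 190]
((412.263427734375, -193.31393432617188), (127.92822265625, 174.1312713623047), 66.75486755371094)
```

View pics/bm.png

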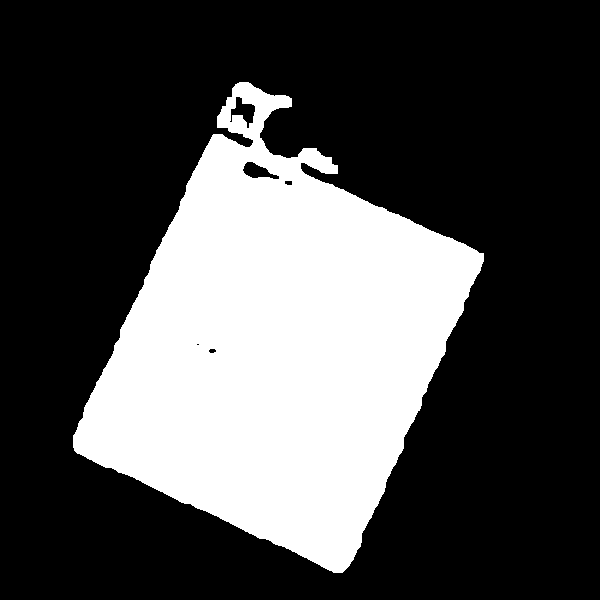

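```bash
cat > jig.py <<'E'
from h import *
t=load("top0.npz");s=load("side0.npz")
c=np.load("bc.npy");W=np.load("bw.npy")[:,:2]
def seg(a,b,tol=8,end=25):
    a,b=np.array(a,float),np.array(b,float);d=(b-a)/np.linalg.norm(b-a);n=np.array([-d[1],d[0]])
    q=c-a;m=(abs(q@n)<tol)&(q@d>end)&(q@d<np.linalg.norm(b-a)-end)
    v=cv2.fitLine(W[m].astype(np.float32),cv2.DIST_HUBER,0,.01,.01).ravel();return v[:2],v[2:],m.sum()
L=seg((215,135),(75,440));F=seg((75,452),(340,572));R=seg((348,565),(483,258));B=seg((330,183),(483,255))
for n,x in zip("LFRB",(L,F,R,B)): print(n,x, np.degrees(np.arctan2(x[0][1],x[0][0])))
E
python3 jig.py
```

```text
L (array([ 0.91801816, -0.3965384 ], dtype=float32), array([ 434.3728 , -134.04953], dtype=float32), np.int64(260)) -23.361954
F (array([0.39473537, 0.9187949 ], dtype=float32), array([ 332.77707, -159.64703], dtype=float32), np.int64(219)) 66.75053
R (array([ 0.9181508 , -0.39623114], dtype=float32), array([ 375.99194, -246.31718], dtype=float32), np.int64(263)) -23.34278
B (array([0.39247206, 0.9197639 ], dtype=float32), array([ 455.09537, -244.77254], dtype=float32), np.int64(110)) 66.891594
```

```bash
cat >> jig.py <<'E'
a=np.radians(-23.3);ex=np.array([np.cos(a),np.sin(a)]);ey=np.array([-ex[1],ex[0]])
yl,yr,xf,xb=L[1]@ey,R[1]@ey,F[1]@ex,B[1]@ex
print("w",yl-yr,"d",xb-xf)
# 45 from right, 80 from left ; 95 front; fence face 50
oy=((yl-80)+(yr+45))/2; ox=((xf+95)+(xb-50))/2
O=ox*ex+oy*ey;print("jig",O,ox,oy)
# stop arm right face top edge, crop2 offset (300,190) k6, z=38.5
for p in((265,150),(187,322),(160,310),(236,150)):
    w=onz(t,300+(p[0]+.5)/6-.5,190+(p[1]+.5)/6-.5,38.5)[:2]-O;print("stop top pt",w@ex,w@ey)
# side view stop edge points: crop offset (310,180) k8 : near arm front end top right corner (412,322), bottom right (408,380)
for p,z in(((413,322),38.5),((376,332),38.5),((408,382),14.),((450,155),14.),((312,210),14.)):
    w=onz(s,310+(p[0]+.5)/8-.5,180+(p[1]+.5)/8-.5,z)[:2]-O;print("side pt",w@ex,w@ey)
# bottle ends
for nm,f,ps in(("top",t,((300,305),(505,475))),):
    for p in ps:
        w=onz(f,205+(p[0]+.5)/6-.5,75+(p[1]+.5)/6-.5,26.5);print("bot",w)
for p in((256,187),(487,150)):
    w=onz(s,150+(p[0]+.5)/5-.5,185+(p[1]+.5)/5-.5,26.5);print("bot side",w)
E
python3 jig.py
```

```text
L (array([ 0.91801816, -0.3965384 ], dtype=float32), array([ 434.3728 , -134.04953], dtype=float32), np.int64(260)) -23.361954
F (array([0.39473537, 0.9187949 ], dtype=float32), array([ 332.77707, -159.64703], dtype=float32), np.int64(219)) 66.75053
R (array([ 0.9181508 , -0.39623114], dtype=float32), array([ 375.99194, -246.31718], dtype=float32), np.int64(263)) -23.34278
B (array([0.39247206, 0.9197639 ], dtype=float32), array([ 455.09537, -244.77254], dtype=float32), np.int64(110)) 66.891594
w 126.20410730449873 d 146.01380856094386
jig [ 413.80779576 -212.95196691] 464.2924653559451 -31.9051508711466
stop top pt 42.69253874845559 39.85529445554764
stop top pt -35.20046472729514 40.02348937191398
stop top pt -35.31525595321257 52.083237694850816
stop top pt 37.726714713619195 50.76438701259728
side pt -37.29762681344599 44.446695187103
side pt -35.36440041958724 56.06776244688233
side pt -34.027435676614864 41.54698322056447
side pt 50.41016367912078 -41.898025370755505
side pt 49.630747393537845 12.765150869870935
bot [699.3579514   41.00511681  26.5       ]
bot [625.13428583 -50.41718815  26.5       ]
bot side [699.37232934  36.09483423  26.5       ]
bot side [632.67475328 -42.79497782  26.5       ]
```

Run:
```python
from h import *
from scipy.spatial.transform import Rotation as R
import numpy as np
t=load("top0.npz");s=load("side0.npz")
# bottle edges by gradient against tray: yellow/white mask
im=cv2.resize(t["frame"][75:190,205:335],None,fx=6,fy=6,interpolation=cv2.INTER_CUBIC)
hsv=cv2.cvtColor(im,cv2.COLOR_RGB2HSV); lab=cv2.cvtColor(im,cv2.COLOR_RGB2LAB).astype(int)
bg=np.median(lab[200:550,150:600].reshape(-1,3),0)
m=(np.linalg.norm(lab-bg,axis=2)>14).astype(np.uint8)
m[:220]=0;m[520:]=0;m[:,:240]=0;m[:,540:]=0
m=cv2.morphologyEx(m,cv2.MORPH_CLOSE,np.ones((15,15)));m=cv2.morphologyEx(m,cv2.MORPH_OPEN,np.ones((9,9)))
cs,_=cv2.findContours(m,cv2.RETR_EXTERNAL,cv2.CHAIN_APPROX_NONE);c=max(cs,key=cv2.contourArea)[:,0]
o=im.copy();cv2.polylines(o,[c],True,(255,0,0),1);cv2.imwrite("pics/bot.png",o[:,:,::-1])
W=np.array([onz(t,205+(p[0]+.5)/6-.5,75+(p[1]+.5)/6-.5,26.5)[:2] for p in c]).astype(np.float32)
print(cv2.minAreaRect(W), cv2.boxPoints(cv2.minAreaRect(W)))
print("cam",-t["view"][:3,:3].T@t["view"][:3,3])
S=R.from_rotvec([ 2.09575408,  0.25370579, -2.09548425]).as_matrix();print(S.round(3))
# can
print("can top near edge pts z=0 & z=200")
for p in((332,115),(373,128)): print(onz(t,*p,0))
for p in((330,75),(385,95),(378,103),(330,88)): print(onz(t,*p,150))
for p in ((243,184),(278,178)):print("side can base",onz(s,*p,0))
```

```text
((662.8306884765625, -4.102073669433594), (130.39862060546875, 52.104148864746094), 49.75421142578125) [[600.8225   -37.035995]
 [640.5925   -70.69881 ]
 [724.83887   28.831848]
 [685.06885   62.49466 ]]
cam [ 332.94530262 -146.32605673 1053.57976605]
[[-0.     0.237 -0.972]
 [ 0.002 -0.972 -0.237]
 [-1.    -0.002 -0.   ]]
can top near edge pts z=0 & z=200
[ 742.49154135 -160.10883983    0.        ]
[ 708.43515097 -270.12153326    0.        ]
[ 782.37456834 -151.76377784  150.        ]
[ 735.62211708 -280.29084705  150.        ]
[ 715.65386757 -264.01438539  150.        ]
[ 750.06107898 -152.35030517  150.        ]
side can base [ 758.2506263  -169.74305737    0.        ]
side can base [ 700.31706727 -246.68525137    0.        ]
```

View pics/bot.png

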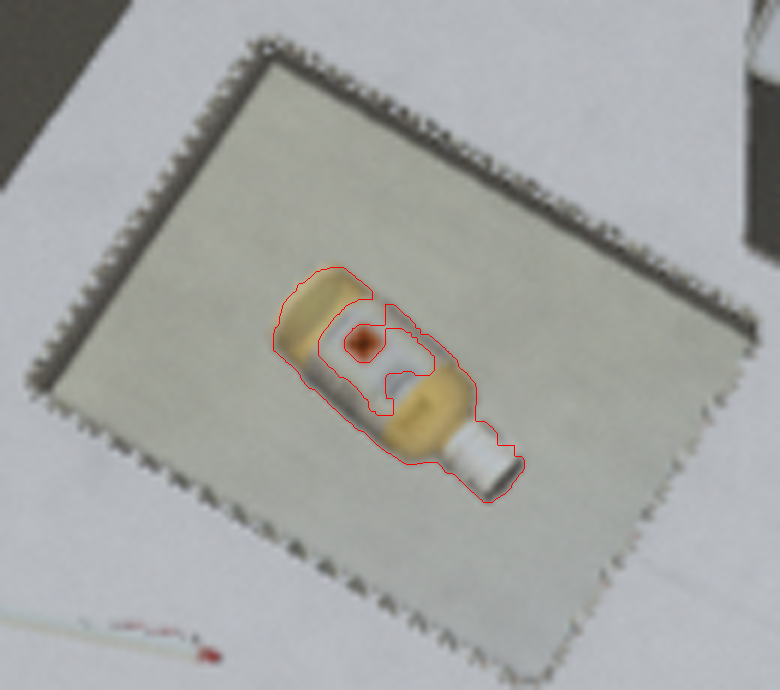

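```bash
cat > go.py <<'E'
import sys,numpy as np
from scipy.spatial.transform import Rotation as R
from cell import sensors
def plan(target,yaw,tilt=0.0):
    """tool down, jaw dir (tool y) at yaw deg; prints shift/turn units from present measured pose"""
    s=sensors.sense(); M=R.from_rotvec(s["orientation"])
    y=np.array([np.cos(np.radians(yaw)),np.sin(np.radians(yaw)),0]);x=np.array([0,0,-1.]);
    T=R.from_matrix(np.stack([x,y,np.cross(x,y)],1))
    if tilt: T=R.from_rotvec(np.cross([0,0,1.],y)*-np.radians(tilt))*T
    d=M.inv().apply(np.array(target)-s["eef_pos"])/60; r=np.degrees((M.inv()*T).as_rotvec())/10
    print("t",s["t"],"pos",s["eef_pos"].round(2),"F",s["contact_force"].round(2),"grip",s["grip_width"].round(1));print("shift",d.round(3),"turn",r.round(3))
def jig(x,y): # jig frame -> world
    a=np.radians(-23.3);return np.array([413.81,-212.95])+x*np.array([np.cos(a),np.sin(a)])+y*np.array([-np.sin(a),np.cos(a)])
if __name__=="__main__":
    v=list(map(float,sys.argv[2:]))
    if sys.argv[1]=="j": p=jig(v[0],v[1]);plan([*p,v[2]],v[3])
    else: plan(v[:3],v[3])
E
python3 go.py w 670.5 5.3 150 -40.25; python3 go.py w 500 -200 192 -60
```

```text
Traceback (most recent call last):
  File "go.py", line 17, in <module>
    else: plan(v[:3],v[3])
          ~~~~^^^^^^^^^^^^
  File "go.py", line 11, in plan
    print("t",s["t"],"pos",s["eef_pos"].round(2),"F",s["contact_force"].round(2),"grip",s["grip_width"].round(1));print("shift",d.round(3),"turn",r.round(3))
                                                                                        ^^^^^^^^^^^^^^^^^^^^^
AttributeError: 'float' object has no attribute 'round'
Traceback (most recent call last):
  File "go.py", line 17, in <module>
    else: plan(v[:3],v[3])
          ~~~~^^^^^^^^^^^^
  File "go.py", line 11, in plan
    print("t",s["t"],"pos",s["eef_pos"].round(2),"F",s["contact_force"].round(2),"grip",s["grip_width"].round(1));print("shift",d.round(3),"turn",r.round(3))
                                                                                        ^^^^^^^^^^^^^^^^^^^^^
AttributeError: 'float' object has no attribute 'round'
```

```bash
sed -i 's/s\["grip_width"\].round(1)/round(float(s["grip_width"]),1)/' go.py
python3 go.py w 670.5 5.3 150 -40.25
```

```text
t 0.1 pos [ 147.82 -606.52  191.27] F [ 0.01  0.19 -0.07] grip 87.1
shift [  0.707  -7.846 -10.876] turn [-3.607 -0.005  0.01 ]
```

```bash
python3 -m jog '[[1,0.1,-2.6,-3.6,-1.2,0,0],[1,0.1,-2.6,-3.6,-1.2,0,0],[1,0.2,-5.2,-7.2,-2.4,0,0],[1,0.2,-5.2,-7.2,-2.4,0,0],[1,0.2,-5.2,-7.2,-2.4,0,0]]'; python3 go.py w 670.5 5.3 120 -40.25
```

```text
t: 0.72
eef_pos: [351.6, -367.8, 184.9]
orientation: [1.843, 0.629, -1.843]
contact_force: [0.8, -0.0, -0.2]
grip_width: 87.3
t 0.725 pos [ 351.63 -367.84  184.85] F [ 0.84 -0.03 -0.17] grip 87.3
shift [ 1.083 -1.676 -8.007] turn [-1.209e+00 -1.000e-03  1.000e-03]
```

```bash
python3 -m jog '[[1,1.08,-1.68,-8,-1.2,0,0],[1,1.08,-1.68,-8,-1.2,0,0],[1,1.08,-1.68,-8,-1.2,0,0],[1,1.08,-1.68,-8,-1.2,0,0],[1,1.08,-1.68,-8,-1.2,0,0]]'; python3 go.py w 670.5 5.3 90 -40.25
```

```text
t: 1.35
eef_pos: [552.7, -132.1, 143.7]
orientation: [1.706, 0.79, -1.706]
contact_force: [0.5, -0.2, -0.2]
grip_width: 86.8
t 1.35 pos [ 552.71 -132.14  143.67] F [ 0.47 -0.2  -0.25] grip 86.8
shift [ 0.894  0.015 -3.017] turn [-0.006  0.001  0.001]
```

```bash
python3 -m jog '[[1,0.9,0.015,-3.02,0,0,0],[1,0.9,0.015,-3.02,0,0,0],[1,0.9,0.015,-3.02,0,0,0],[1,0.9,0.015,-3.02,0,0,0],[1,0.9,0.015,-3.02,0,0,0]]'
python3 - <<'E'
from cell import viewer
import cv2,numpy as np
for n in("side","top"):
    f=viewer.grab_frame(n);np.savez(f"{n}1.npz",**f)
    x,y,w,h=((140,120,170,130) if n=="side" else (190,60,170,130))
    cv2.imwrite(f"pics/{n}1.png",cv2.resize(f["frame"][y:y+h,x:x+w,::-1],None,fx=4,fy=4,interpolation=cv2.INTER_CUBIC))
E
python3 go.py w 670.5 5.3 8.5 -40.25
```

```text
t: 1.98
eef_pos: [668.7, 3.8, 89.4]
orientation: [1.703, 0.791, -1.707]
contact_force: [0.4, -1.2, 0.1]
grip_width: 87.1
t 2.075 pos [668.85   2.48  90.47] F [-0.55 -0.55 -0.61] grip 87.4
shift [ 1.366 -0.009 -0.054] turn [-0.014  0.004  0.001]
```

View pics/side1.png

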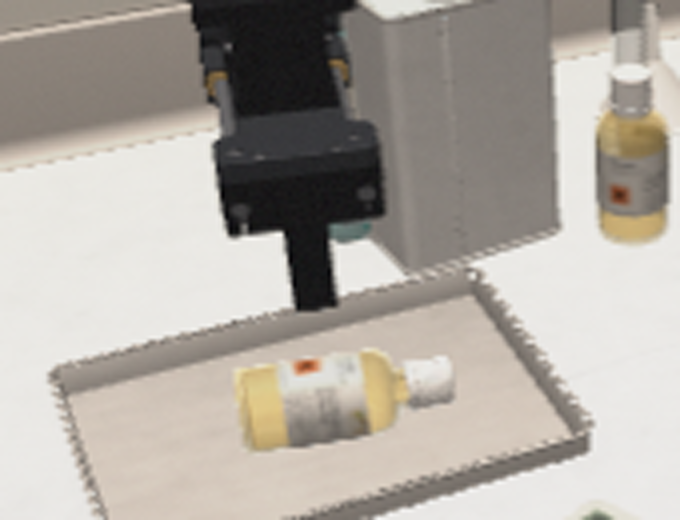

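View pics/top1.png

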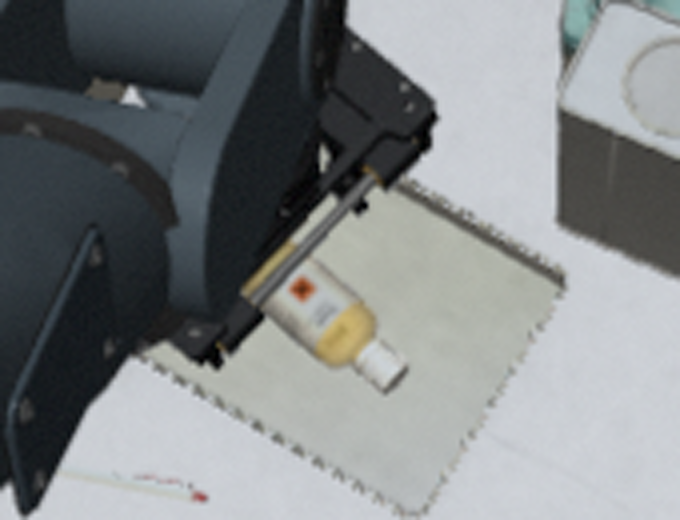

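```bash
python3 -m jog '[[1,0.7,-0.01,-0.03,0,0,0],[1,1.3,-0.01,-0.03,0,0,0],[1,1.36,-0.01,-0.03,0,0,0],[1,1.36,-0.01,-0.03,0,0,0]]' 15; python3 go.py w 670.5 5.3 8.5 -40.25
```

```text
t: 2.58
eef_pos: [670.9, 4.3, 9.8]
orientation: [1.708, 0.788, -1.705]
contact_force: [0.4, 0.7, 1.1]
grip_width: 86.8
t 2.575 pos [670.86   4.32   9.75] F [0.41 0.69 1.08] grip 86.8
shift [ 0.021 -0.015 -0.009] turn [-0.015 -0.004 -0.007]
```

```bash
python3 -m jog '[[0.6,0,0,0,0,0,0],[0.4,0,0,0,0,0,0],[0.4,0,0,0,0,0,0],[0.4,0,0,0,0,0,0],[0.4,0,0,0,0,0,0]]' 15; python3 -m jog '[[0.4,0,0,0,0,0,0],[0.4,0,0,0,0,0,0]]' 15
```

```text
t: 3.2
eef_pos: [670.3, 5.6, 8.6]
orientation: [1.706, 0.79, -1.706]
contact_force: [-0.6, -0.1, -0.2]
grip_width: 44.8
t: 3.45
eef_pos: [670.9, 5.2, 8.7]
orientation: [1.706, 0.789, -1.705]
contact_force: [2.0, -1.1, -0.1]
grip_width: 40.5
```

```bash
cat > look.py <<'E'
import sys,cv2,numpy as np
from cell import viewer
n,tag,x,y,w,h=sys.argv[1],sys.argv[2],*map(int,sys.argv[3:7])
f=viewer.grab_frame(n);np.savez(f"{n}_{tag}.npz",**f);k=min(800/w,600/h)
cv2.imwrite(f"pics/{n}_{tag}.png",cv2.resize(f["frame"][y:y+h,x:x+w,::-1],None,fx=k,fy=k,interpolation=cv2.INTER_CUBIC))
E
python3 look.py side a 170 170 120 90; python3 look.py top a 210 90 120 90; python3 go.py w 670.5 5.3 8.5 -40.25
```

```text
t 3.55 pos [670.82   5.25   8.72] F [ 1.32 -0.86  0.35] grip 40.6
shift [ 0.004 -0.005  0.003] turn [-0.007 -0.002 -0.005]
```

View pics/side_a.png

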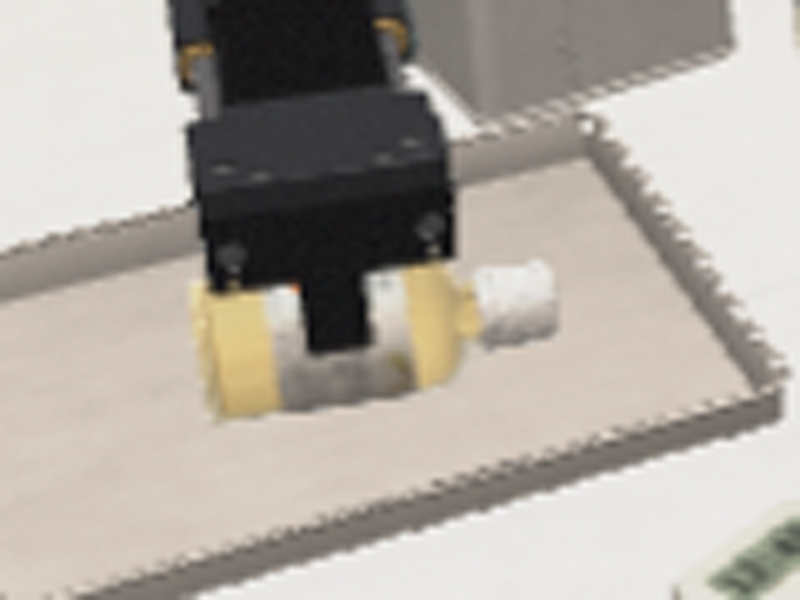

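View pics/top_a.png

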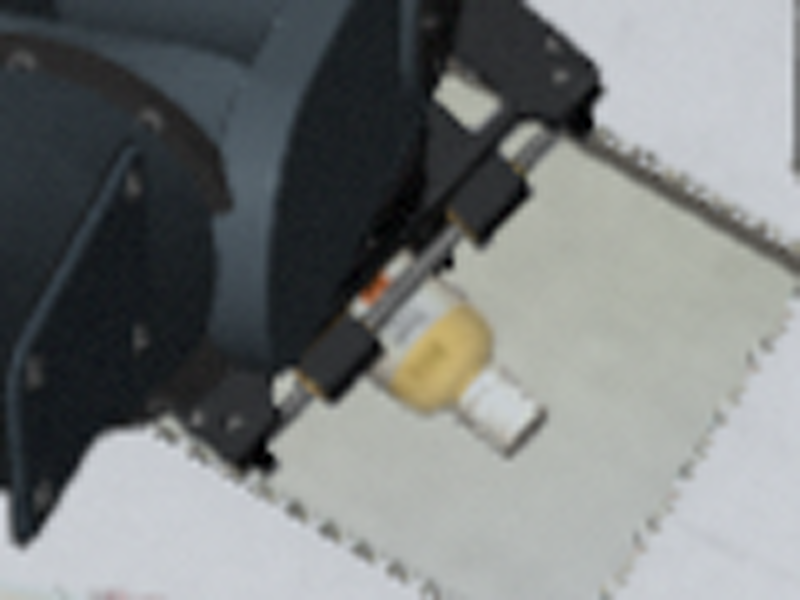

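Run:
```python
from h import *
s=load("side_a.npz");x=np.array([670.8,5.25,8.7]);y=np.array([.763,-.646,0])
print("cam",-s["view"][:3,:3].T@s["view"][:3,3])
for d in(-35,-20,20,35): print(d,[((proj(s,x+y*d+[0,0,h])-170)*6.667).round(0) for h in(0,10,19)])
b=np.array([699,38.7,26.5]);a=np.array([-.646,-.763,0])
for z in(0,44,119): print("axis",((proj(s,b+a*z)-170)*6.667).round(0))
```

```text
cam [ 57.42070549 556.28423663 619.44267655]
-35 [array([351., 433.]), array([348., 409.]), array([345., 388.])]
-20 [array([346., 406.]), array([343., 382.]), array([340., 361.])]
20 [array([333., 338.]), array([329., 314.]), array([326., 293.])]
35 [array([328., 313.]), array([325., 290.]), array([322., 269.])]
axis [200. 351.]
axis [334. 330.]
axis [555. 294.]
```

```bash
python3 - <<'E'
from h import *
s=load("side1.npz");x=np.array([668.85,2.48,90.5]);y=np.array([.763,-.646,0])
for d in(-58,-43,0,43,58): print(d,[((proj(s,x+y*d+[0,0,h])-[140,120])*4).round(0) for h in(0,19,70)])
E
python3 look.py side b 120 60 240 180
```

```text
-58 [array([325., 361.]), array([321., 331.]), array([309., 246.])]
-43 [array([322., 345.]), array([318., 315.]), array([306., 231.])]
0 [array([313., 302.]), array([309., 273.]), array([297., 190.])]
43 [array([305., 262.]), array([301., 233.]), array([289., 152.])]
58 [array([302., 248.]), array([298., 219.]), array([287., 139.])]
```

View pics/side_b.png

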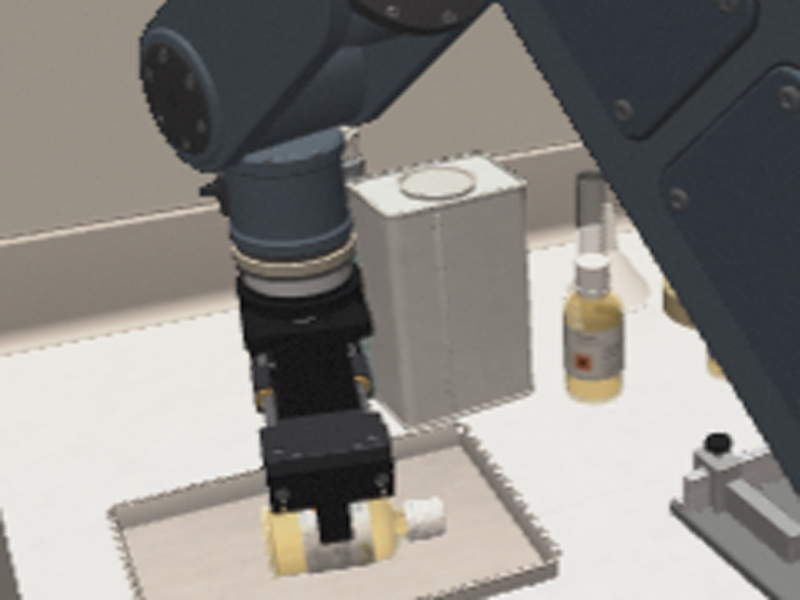

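```bash
python3 -m jog '[[0.9,0,0,0,0,0,0],[0.9,0,0,0,0,0,0],[0.9,0.06,0,0,0,0,0],[0.9,0.06,0,0,0,0,0]]' 15; python3 -m jog '[[0.9,0.06,0,0,0,0,0],[0.9,0.06,0,0,0,0,0]]';python3 -m jog '[[0.9,0.03,0,0,0,0,0],[0.9,0.03,0,0,0,0,0]]'
```

```text
t: 4.1
eef_pos: [669.6, 5.7, 4.3]
orientation: [1.705, 0.791, -1.707]
contact_force: [-0.4, 0.4, 0.2]
grip_width: 72.1
t: 4.35
eef_pos: [670.0, 5.5, 0.9]
orientation: [1.705, 0.79, -1.707]
contact_force: [0.8, 0.4, -0.5]
grip_width: 77.9
t: 4.6
eef_pos: [670.2, 5.4, -0.5]
orientation: [1.706, 0.79, -1.706]
contact_force: [-0.1, -0.5, -1.0]
grip_width: 78.3
```

```bash
python3 -m jog '[[0.9,0.15,0,0,0,0,0],[0.9,0.15,0,0,0,0,0]]';  python3 look.py side c 170 170 120 90; python3 look.py top c 210 90 120 90
```

```text
t: 4.85
eef_pos: [669.4, 5.6, -10.5]
orientation: [1.705, 0.791, -1.708]
contact_force: [0.4, -0.0, -0.3]
grip_width: 78.1
```

View pics/side_c.png

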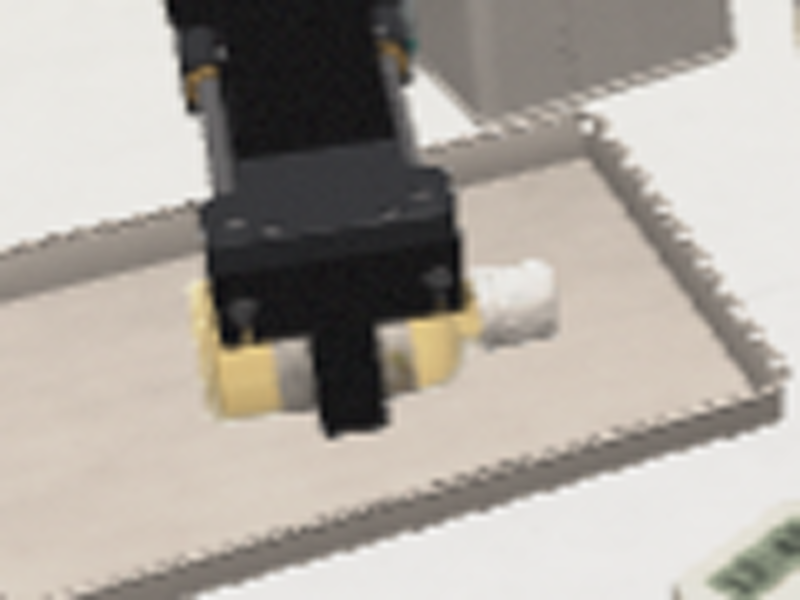

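View pics/top_c.png

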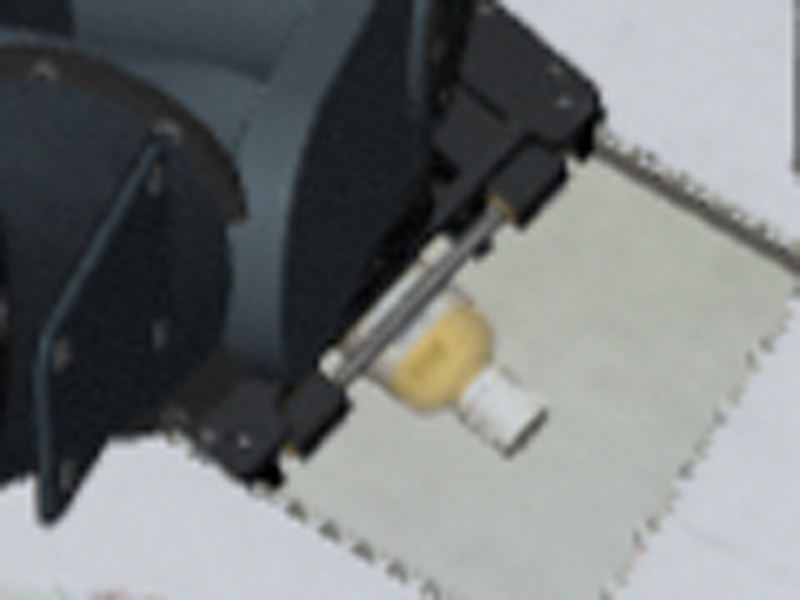

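```bash
python3 -m jog '[[0.9,0.13,0,0,0,0,0],[0.9,0.13,0,0,0,0,0]]';python3 -m jog '[[0.9,0.06,0,0,0,0,0],[0.9,0.06,0,0,0,0,0]]';  python3 look.py side d 170 170 120 90
```

```text
t: 5.2
eef_pos: [669.7, 5.6, -18.0]
orientation: [1.705, 0.791, -1.707]
contact_force: [-0.5, 0.1, -0.5]
grip_width: 78.2
t: 5.45
eef_pos: [670.1, 5.5, -21.1]
orientation: [1.705, 0.79, -1.706]
contact_force: [-0.1, 0.3, 0.8]
grip_width: 78.1
```

View pics/side_d.png

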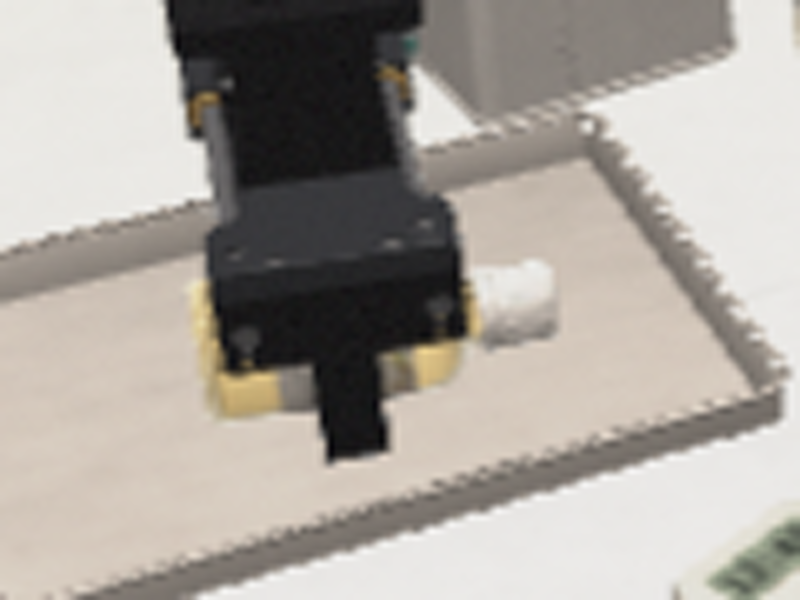

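```bash
python3 -m jog '[[0.9,0.08,0,0,0,0,0],[0.9,0.08,0,0,0,0,0],[0.5,0.08,0,0,0,0,0],[0.4,0.08,0,0,0,0,0],[0.4,0.08,0,0,0,0,0]]' 15; python3 -m jog '[[0.4,0,0,0,0,0,0],[0.4,0,0,0,0,0,0],[0.4,0,0,0,0,0,0]]' 15
```

```text
t: 6.12
eef_pos: [670.4, 5.4, -25.5]
orientation: [1.706, 0.79, -1.706]
contact_force: [0.3, -0.1, 0.8]
grip_width: 56.2
t: 6.5
eef_pos: [670.6, 5.4, -25.5]
orientation: [1.706, 0.789, -1.705]
contact_force: [0.4, 0.7, 0.1]
grip_width: 48.0
```

```bash
python3 -m jog '[[0.4,-0.5,0,0,0,0,0],[0.4,-1,0,0,0,0,0],[0.4,-1.5,0,0,0,0,0],[0.4,-1.5,0,0,0,0,0]]'; python3 go.py j -13 -14 60 -23.3; python3 look.py side e 130 100 240 180
python3 - <<'E'
from h import *
t=load("top0.npz")
for n,p,z in(("done",(381,137),119),("small",(418,167),92),("timer",(264,213),19)): print(n,onz(t,*p,z))
E
```

```text
t: 7.0
eef_pos: [672.3, 5.3, 66.6]
orientation: [1.709, 0.787, -1.701]
contact_force: [0.3, -0.1, -1.0]
grip_width: 48.5
t 7.0 pos [672.26   5.28  66.64] F [ 0.29 -0.09 -0.98] grip 48.5
shift [ 0.089 -1.071  5.847] turn [-1.702 -0.012 -0.028]
done [ 644.25129892 -275.02966945  119.        ]
small [ 580.26922066 -367.30786995   92.        ]
timer [471.29259306   7.39224834  19.        ]
```

View pics/side_e.png

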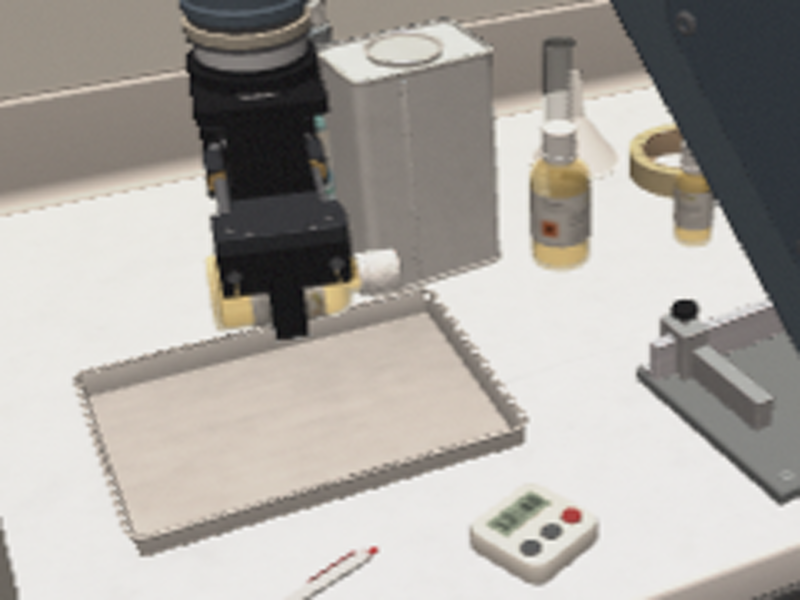

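```bash
python3 -m jog '[[0.4,0,-0.2,1,-0.3,0,0],[0.4,0,-0.4,2,-0.6,0,0],[0.4,0,-0.55,3,-0.9,0,0],[0.4,0.05,-0.73,4,-1.2,0,0],[0.4,0.09,-0.92,5,-1.5,0,0]]'; python3 go.py j -13 -14 30 -23.3
```

```text
t: 7.68
eef_pos: [431.7, -187.8, 57.6]
orientation: [1.525, 0.971, -1.527]
contact_force: [0.3, -0.1, -2.4]
grip_width: 48.1
t 7.675 pos [ 431.72 -187.83   57.61] F [ 0.28 -0.06 -2.43] grip 48.1
shift [ 0.461 -0.3    0.746] turn [-0.188 -0.002  0.015]
```

```bash
python3 -m jog '[[0.4,0.1,-0.3,0.75,-0.19,0,0],[0.4,0.46,-0.3,0.75,-0.19,0,0],[0.4,0.46,-0.3,0.75,-0.19,0,0],[0.4,0.46,-0.3,0.75,-0.19,0,0]]'; python3 go.py j -13 -14 -6 -23.3; python3 look.py side f 270 130 160 120;python3 look.py top f 270 170 160 120
```

```text
t: 8.18
eef_pos: [398.5, -219.9, 31.0]
orientation: [1.503, 0.989, -1.504]
contact_force: [0.2, 0.8, -1.5]
grip_width: 48.3
t 8.175 pos [ 398.51 -219.91   30.96] F [ 0.21  0.75 -1.53] grip 48.3
shift [ 0.616 -0.027  0.026] turn [-0.008 -0.003  0.008]
```

View pics/side_f.png

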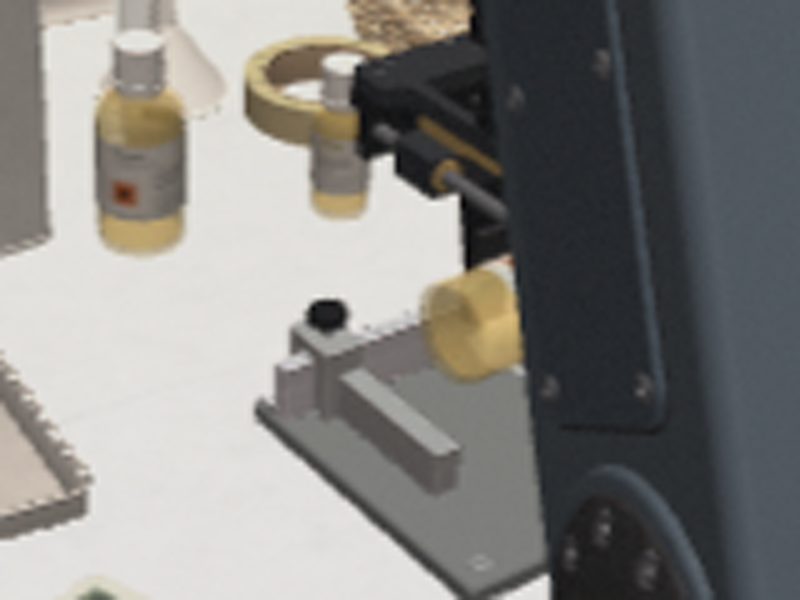

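View pics/top_f.png

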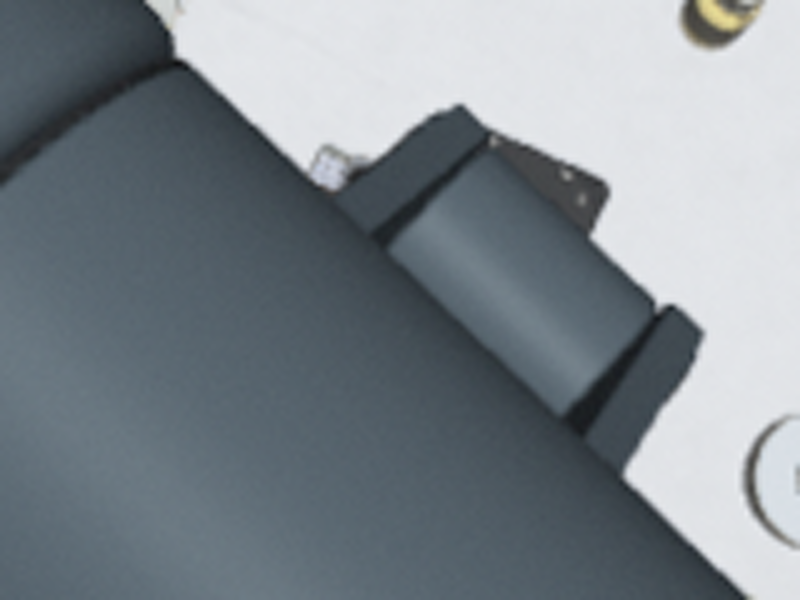

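Run:
```python
from h import *
from go import jig
s=load("side_f.npz")
tp=np.array([398.5,-219.9]);a=np.radians(-23.3);ex=np.array([np.cos(a),np.sin(a)]);ey=np.array([-ex[1],ex[0]])
j=np.array([(tp-jig(0,0))@ex,(tp-jig(0,0))@ey]);print("tcp jig",j)
th=np.radians(np.arange(0,360,45))
for bz in(82.5,):
  P=[np.array([*jig(j[0]+24.5*np.cos(q),j[1]+43.8),bz+24.5*np.sin(q)]) for q in th]
  print([((proj(s,p)-[270,130])*5).round(0).tolist() for p in P])
```

```text
tcp jig [-11.31237286 -12.43900399]
[[416.0, 306.0], [428.0, 281.0], [453.0, 285.0], [477.0, 317.0], [484.0, 357.0], [471.0, 382.0], [446.0, 377.0], [424.0, 345.0]]
```

```bash
python3 -m jog '[[0.4,0.3,-0.02,0.02,0,0,0],[0.4,0.6,-0.02,0.02,0,0,0],[0.4,0.67,-0.02,0.02,0,0,0],[0.4,0.67,-0.02,0.02,0,0,0]]'; python3 go.py j -13 -3 -13 -23.3
```

```text
t: 8.78
eef_pos: [397.4, -221.0, -8.6]
orientation: [1.503, 0.988, -1.503]
contact_force: [-0.6, -0.3, -2.0]
grip_width: 48.7
t 8.775 pos [ 397.44 -220.97   -8.59] F [-0.62 -0.33 -1.97] grip 48.7
shift [ 0.074 -0.019 -0.181] turn [-0.007  0.001 -0.002]
```

Now move against the stop (tool −z) with small steps, bottle just clear of the board.

```bash
python3 -m jog '[[0.4,0.04,-0.01,-0.06,0,0,0],[0.4,0.04,-0.01,-0.12,0,0,0],[0.4,0.04,-0.01,-0.12,0,0,0]]'; python3 -m jog '[[0.4,0,0,-0.03,0,0,0],[0.4,0,0,-0.03,0,0,0]]';python3 -m jog '[[0.4,0,0,-0.03,0,0,0],[0.4,0,0,-0.03,0,0,0]]'
```

```text
t: 9.15
eef_pos: [399.5, -214.0, -10.9]
orientation: [1.503, 0.987, -1.503]
contact_force: [0.0, 0.1, -1.1]
grip_width: 48.4
t: 9.4
eef_pos: [400.1, -213.3, -11.0]
orientation: [1.502, 0.987, -1.503]
contact_force: [-2.0, -3.4, -1.1]
grip_width: 48.6
t: 9.65
eef_pos: [400.3, -213.2, -10.9]
orientation: [1.5, 0.986, -1.503]
contact_force: [-8.7, -10.3, 2.2]
grip_width: 48.2
```

```bash
python3 -m jog '[[0.4,0,0,0.04,0,0,0],[0.4,0,0,0.04,0,0,0]]'; python3 -m jog '[[0.4,0.03,0,0,0,0,0],[0.4,0.03,0,0,0,0,0]]'
```

```text
t: 9.9
eef_pos: [399.9, -213.2, -11.2]
orientation: [1.504, 0.987, -1.504]
contact_force: [-0.9, -2.0, -1.6]
grip_width: 48.3
t: 10.15
eef_pos: [400.1, -213.3, -13.1]
orientation: [1.503, 0.987, -1.503]
contact_force: [-0.9, -1.3, -1.2]
grip_width: 48.7
```

```bash
python3 -m jog '[[0.4,0.02,0,0,0,0,0],[0.4,0.02,0,0,0,0,0]]'; python3 -m jog '[[0.4,0.02,0,0,0,0,0],[0.4,0.02,0,0,0,0,0]]'
```

```text
t: 10.4
eef_pos: [400.2, -213.3, -13.6]
orientation: [1.504, 0.986, -1.503]
contact_force: [-0.9, -1.0, 6.1]
grip_width: 48.2
t: 10.65
eef_pos: [400.2, -213.3, -14.1]
orientation: [1.503, 0.986, -1.503]
contact_force: [-1.3, -0.7, 13.1]
grip_width: 48.1
```

```bash
python3 -m jog '[[0.4,-0.03,0,0,0,0,0],[0.4,-0.03,0,0,0,0,0]]'; python3 -m jog '[[0.7,0,0,0,0,0,0],[0.75,0,0,0,0,0,0],[0.75,0,0,0,0,0,0],[0.75,0,0,0,0,0,0]]'; python3 look.py side g 290 160 120 90
```

```text
t: 10.9
eef_pos: [400.0, -213.3, -13.6]
orientation: [1.503, 0.987, -1.503]
contact_force: [-0.8, -2.2, -0.7]
grip_width: 48.1
t: 11.4
eef_pos: [399.8, -213.1, -13.7]
orientation: [1.504, 0.988, -1.504]
contact_force: [-0.3, -0.3, -0.3]
grip_width: 64.7
```

View pics/side_g.png

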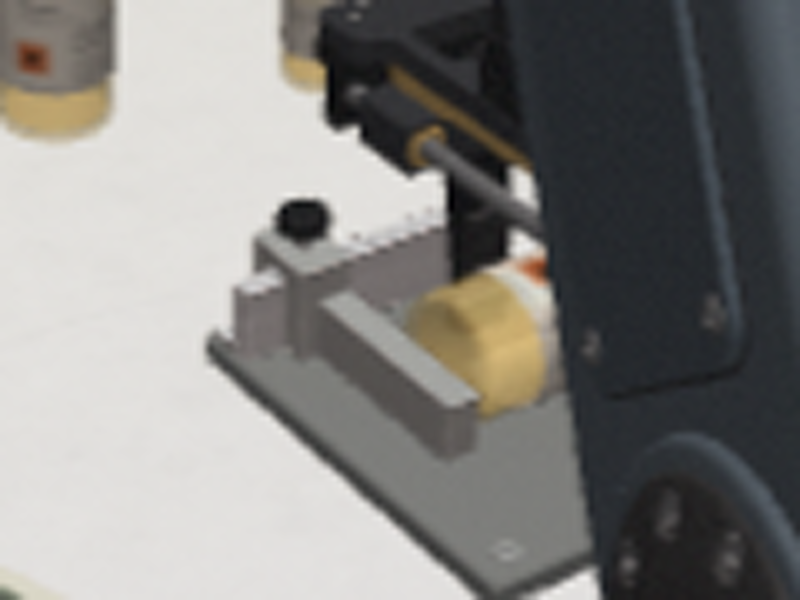

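```bash
python3 -m jog '[[0.75,-0.5,0,0,0,0,0],[0.75,-1.03,0,0,0,0,0],[0.75,-1.1,0,0,0,0,0],[0.1,-1.1,-0.28,0,0,0,0],[0.1,-1.1,-0.28,0,0,0,0]]' 15;python3 -m jog '[[0.1,0,0,0,0,0,0],[0.1,0,0,0,0,0,0],[0.1,0,0,0,0,0,0],[0.1,0,0,0,0,0,0]]'; python3 look.py side h 290 130 120 90;python3 go.py j -29.5 -5.7 36 -23.3
```

```text
t: 12.08
eef_pos: [382.9, -205.2, 51.8]
orientation: [1.504, 0.99, -1.505]
contact_force: [0.2, -0.1, -0.2]
grip_width: 52.6
t: 12.58
eef_pos: [384.6, -206.6, 52.3]
orientation: [1.503, 0.987, -1.503]
contact_force: [-0.1, 0.2, -0.4]
grip_width: 13.6
t 12.625 pos [ 384.53 -206.57   52.32] F [ 0.21  1.15 -0.62] grip 11.9
shift [ 0.272 -0.001 -0.   ] turn [-0.012 -0.     0.   ]
```

View pics/side_h.png

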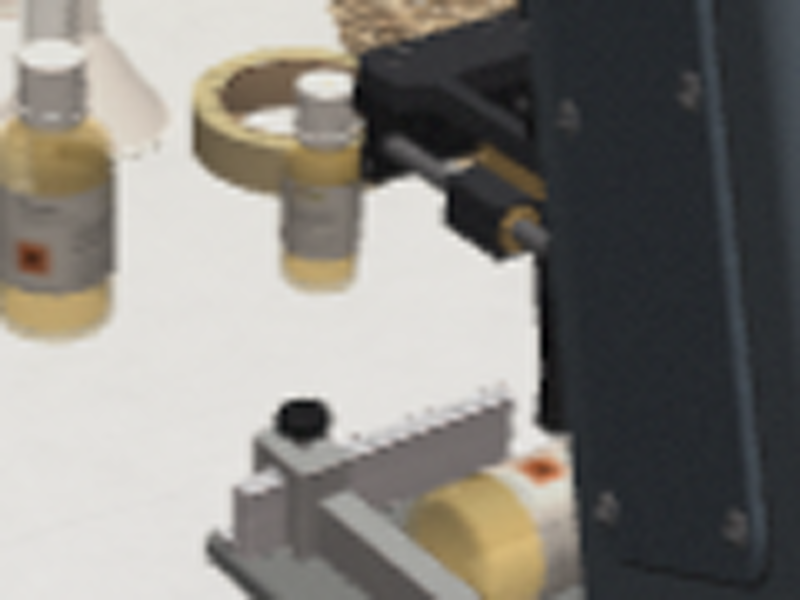

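```bash
python3 -m jog '[[0.1,0.27,0,0,0,0,0],[0.1,0.27,0,0,0,0,0]]';python3 -m jog '[[0.1,0.05,0,0,0,0,0],[0.1,0.05,0,0,0,0,0]]';python3 -m jog '[[0.1,0.02,0,0,0,0,0],[0.1,0.02,0,0,0,0,0]]'
```

```text
t: 12.88
eef_pos: [383.9, -206.1, 35.6]
orientation: [1.504, 0.989, -1.505]
contact_force: [-0.4, -0.7, 0.0]
grip_width: 8.9
t: 13.12
eef_pos: [384.5, -206.6, 33.3]
orientation: [1.504, 0.987, -1.503]
contact_force: [0.1, -0.3, 0.6]
grip_width: 8.7
t: 13.38
eef_pos: [384.6, -206.7, 32.2]
orientation: [1.504, 0.987, -1.503]
contact_force: [0.1, 0.5, 1.9]
grip_width: 8.5
```

```bash
python3 -m jog '[[0.1,0.01,0,0,0,0,0],[0.1,0.01,0,0,0,0,0]]';python3 -m jog '[[0.1,0.01,0,0,0,0,0],[0.1,0.01,0,0,0,0,0]]'
```

```text
t: 13.62
eef_pos: [384.7, -206.8, 32.0]
orientation: [1.504, 0.986, -1.503]
contact_force: [-1.5, 0.5, 7.2]
grip_width: 8.9
t: 13.88
eef_pos: [384.8, -206.9, 31.9]
orientation: [1.504, 0.985, -1.503]
contact_force: [-1.2, 0.9, 11.9]
grip_width: 9.0
```

```bash
python3 -m jog '[[0.1,-0.013,0,0,0,0,0],[0.1,-0.013,0,0,0,0,0]]';python3 -m jog '[[0.1,0,0.05,0,0,0,0],[0.1,0,0.13,0,0,0,0],[0.1,0,0.22,0,0,0,0],[0.1,0,0.3,0,0,0,0]]'; python3 look.py side i 290 130 120 90;python3 go.py j 10 -5.7 32 -23.3
```

```text
t: 14.12
eef_pos: [384.7, -206.8, 32.0]
orientation: [1.504, 0.986, -1.503]
contact_force: [-0.2, 0.6, 7.1]
grip_width: 8.5
t: 14.62
eef_pos: [402.1, -214.3, 32.7]
orientation: [1.504, 0.984, -1.502]
contact_force: [0.8, 2.1, 14.4]
grip_width: 8.6
t 14.675 pos [ 402.97 -214.8    32.76] F [ 1.7   3.05 12.45] grip 8.5
shift [ 0.014  0.32  -0.006] turn [-0.015  0.004 -0.024]
```

View pics/side_i.png

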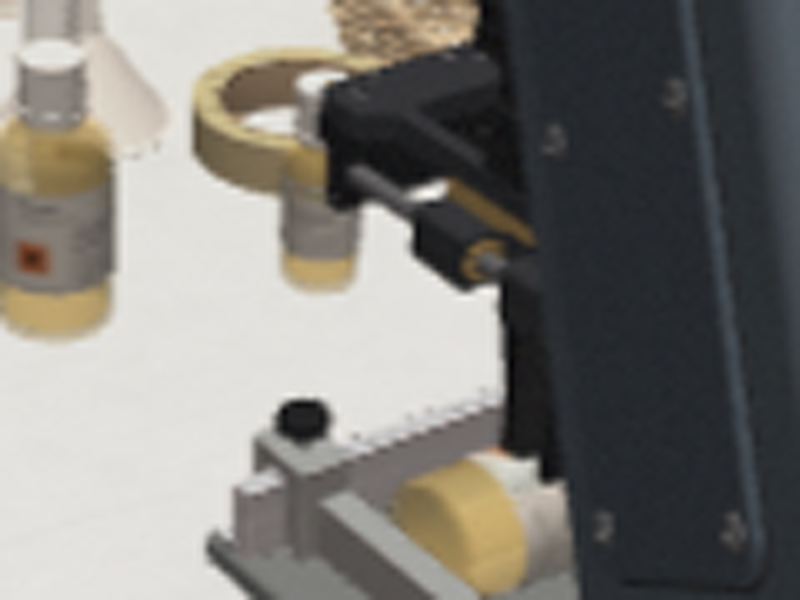

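```bash
python3 -m jog '[[0.1,-0.015,0,0,0,0,0],[0.1,-0.015,0.08,0,0,0,0],[0.1,-0.015,0.16,0,0,0,0],[0.1,-0.015,0.25,0,0,0,0],[0.1,-0.015,0.33,0,0,0,0]]'; python3 look.py side j 290 130 120 90;python3 go.py j 30 -5.7 32 -23.3
```

```text
t: 15.3
eef_pos: [419.3, -221.7, 32.5]
orientation: [1.503, 0.988, -1.504]
contact_force: [0.1, 0.7, 7.6]
grip_width: 8.6
t 15.35 pos [ 420.17 -222.19   32.68] F [0.94 1.23 5.96] grip 8.6
shift [ 0.012  0.342 -0.005] turn [-0.012  0.001 -0.006]
```

View pics/side_j.png

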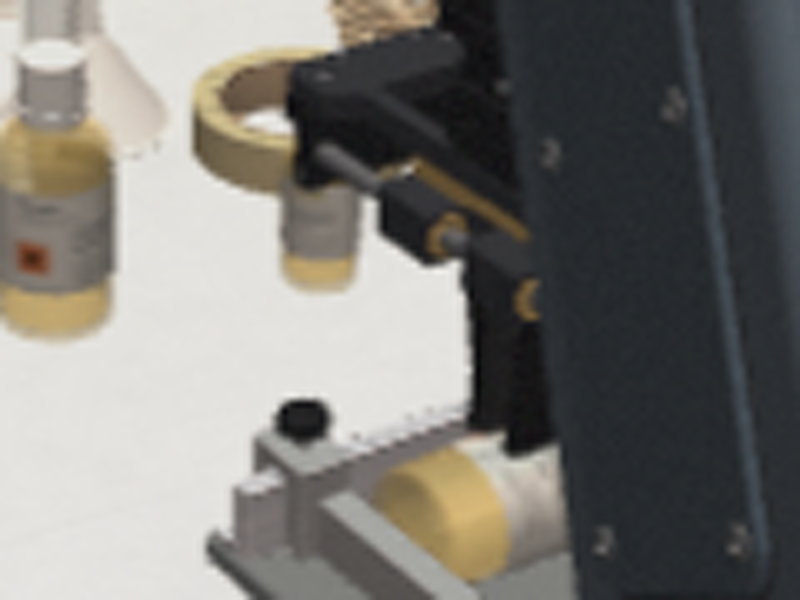

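```bash
python3 -m jog '[[0.1,0,0.08,0,0,0,0],[0.1,0,0.16,0,0,0,0],[0.1,0,0.25,0,0,0,0],[0.1,0,0.34,0,0,0,0],[0.1,0,0.42,0,0,0,0]]';python3 -m jog '[[0.1,0,0,0,0,0,0]]'; python3 look.py side k 290 130 120 90;python3 go.py j 30 -5.7 32 -23.3
```

```text
t: 15.98
eef_pos: [442.5, -231.7, 32.3]
orientation: [1.503, 0.987, -1.504]
contact_force: [-0.3, -0.2, 1.9]
grip_width: 8.4
t: 16.1
eef_pos: [442.6, -231.8, 32.2]
orientation: [1.503, 0.987, -1.503]
contact_force: [0.2, -0.2, 2.3]
grip_width: 8.7
t 16.15 pos [ 442.28 -231.69   32.26] F [-0.36 -0.41  2.66] grip 8.8
shift [ 0.004 -0.059 -0.004] turn [-0.01   0.001  0.001]
```

View pics/side_k.png

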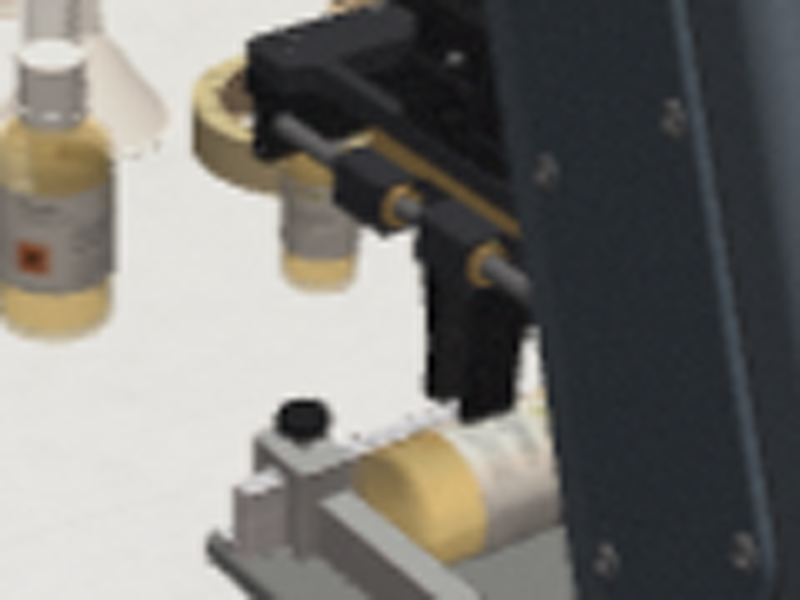

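```bash
python3 -m jog '[[0.1,-0.15,0,0,0,0,0],[0.1,-0.15,-0.3,0,0,0,0],[0.1,-0.15,-0.43,0,0,0,0],[0.1,-0.03,-0.43,0,0,0,0],[0.1,-0.02,-0.43,0,0,0,0]]';python3 -m jog '[[0.1,0.015,0,0,0,0,0],[0.1,0.015,0,0,0,0,0]]'; python3 look.py side l 290 130 120 90;python3 go.py j 8 -5.7 32.5 -23.3
```

```text
t: 16.77
eef_pos: [418.8, -221.5, 33.1]
orientation: [1.504, 0.987, -1.504]
contact_force: [-0.6, 0.7, 0.2]
grip_width: 9.1
t: 17.02
eef_pos: [419.2, -221.7, 32.9]
orientation: [1.504, 0.986, -1.503]
contact_force: [0.1, -0.2, 2.0]
grip_width: 8.5
t 17.075 pos [ 419.11 -221.7    32.91] F [ 0.11 -0.91  1.89] grip 9.0
shift [ 0.007 -0.006 -0.004] turn [-0.011  0.002 -0.006]
```

View pics/side_l.png

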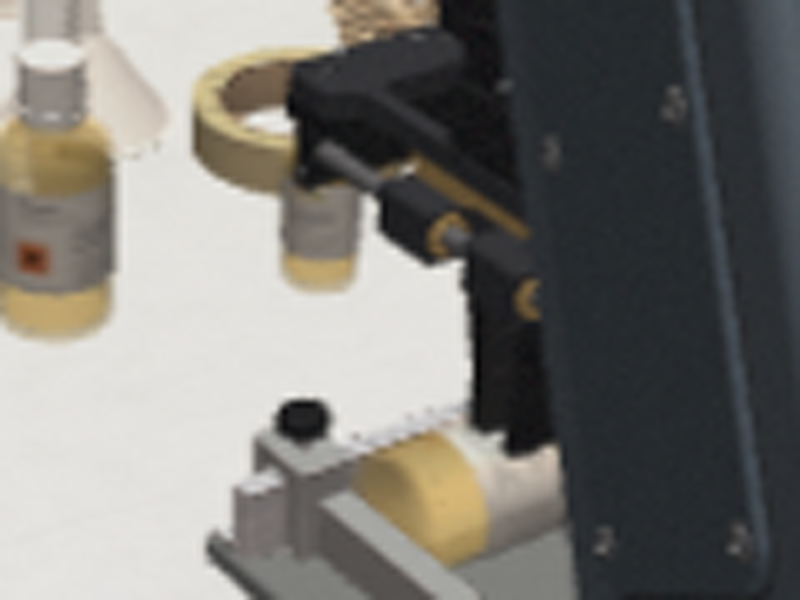

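```bash
python3 -m jog '[[0.1,0.006,0,0,0,0,0],[0.1,0.006,0.07,0,0,0,0],[0.1,0.004,0.14,0,0,0,0],[0.1,0,0.2,0,0,0,0]]';python3 -m jog '[[0.1,0,0.05,0,0,0,0],[0.1,0,0.05,0,0,0,0]]'; python3 look.py side m 290 130 120 90;python3 go.py j 8 -5.7 32.5 -23.3
```

```text
t: 17.58
eef_pos: [429.9, -226.4, 32.9]
orientation: [1.503, 0.987, -1.503]
contact_force: [-0.1, -0.6, 3.7]
grip_width: 8.9
t: 17.82
eef_pos: [432.7, -227.6, 32.7]
orientation: [1.503, 0.987, -1.503]
contact_force: [-0.4, -0.8, 4.7]
grip_width: 9.0
t 17.875 pos [ 432.51 -227.5    32.75] F [ 0.26 -0.1   3.59] grip 8.8
shift [ 0.004 -0.249 -0.004] turn [-0.011  0.001 -0.002]
```

View pics/side_m.png

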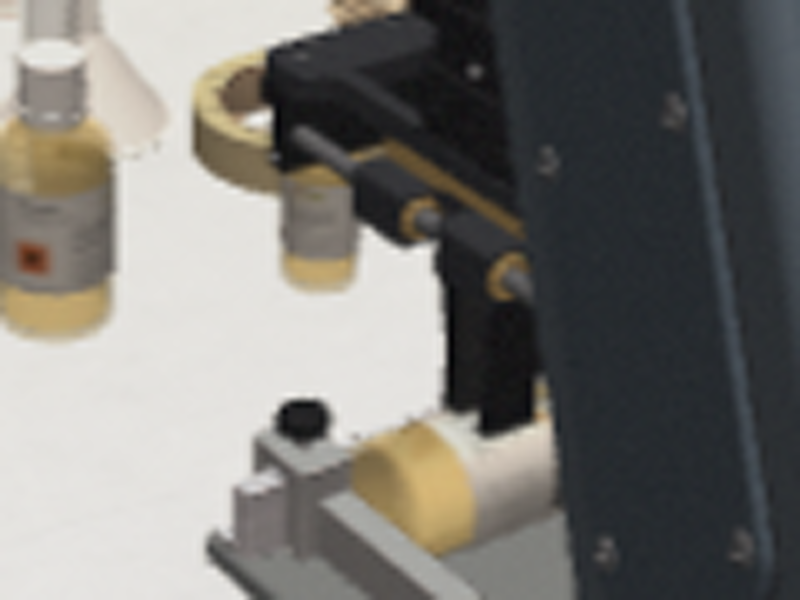

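```bash
python3 -m jog '[[0.1,0,0.04,0,0,0,0],[0.1,0,0.04,0,0,0,0]]';python3 -m jog '[[0.1,0,0.04,0,0,0,0],[0.1,0,0.04,0,0,0,0]]';python3 go.py j 25.5 -5.7 32.5 -23.3
```

```text
t: 18.12
eef_pos: [434.5, -228.2, 32.6]
orientation: [1.504, 0.988, -1.504]
contact_force: [-0.1, -0.4, 2.3]
grip_width: 8.4
t: 18.38
eef_pos: [436.2, -228.7, 32.5]
orientation: [1.504, 0.989, -1.504]
contact_force: [-2.3, 0.8, 1.8]
grip_width: 8.6
t 18.375 pos [ 436.22 -228.66   32.51] F [-2.34  0.85  1.8 ] grip 8.6
shift [ 0.    -0.022  0.002] turn [-0.012 -0.003  0.009]
```

```bash
python3 -m jog '[[0,-0.2,0,0,0,0,0],[0,-0.5,-0.3,0,0,0,0],[0,-0.7,-1.2,0,0,0,0],[0,-0.7,-1.5,0,0,0,0]]' 30; python3 look.py side n 290 130 160 120;python3 look.py top n 290 170 120 90;python3 go.py j -11 -5.7 29.5 -23.3
```

```text
t: 18.88
eef_pos: [351.6, -191.3, 75.8]
orientation: [1.504, 0.989, -1.504]
contact_force: [0.8, 0.3, -0.1]
grip_width: 0.5
t 18.975 pos [ 352.25 -191.88   75.43] F [-0.06 -0.01  0.71] grip 0.7
shift [0.764 0.899 0.01 ] turn [-0.016 -0.004  0.01 ]
```

View pics/side_n.png

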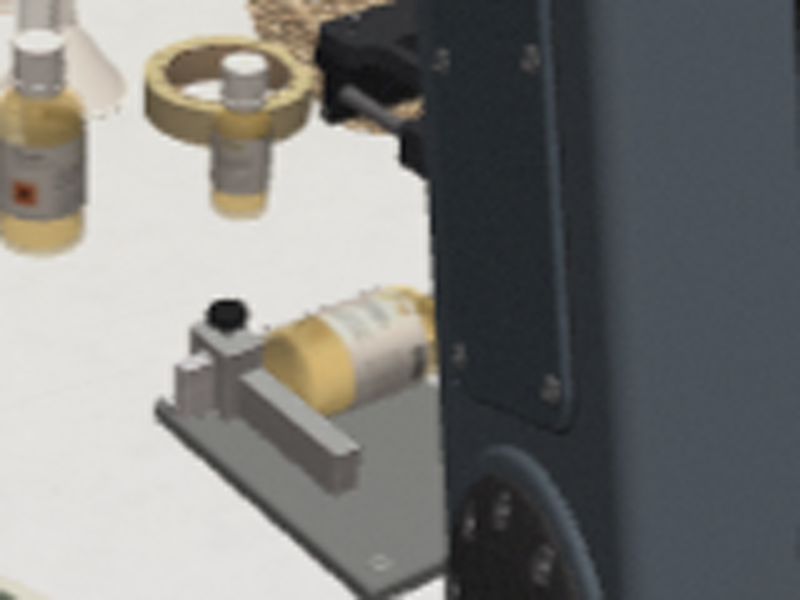

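View pics/top_n.png

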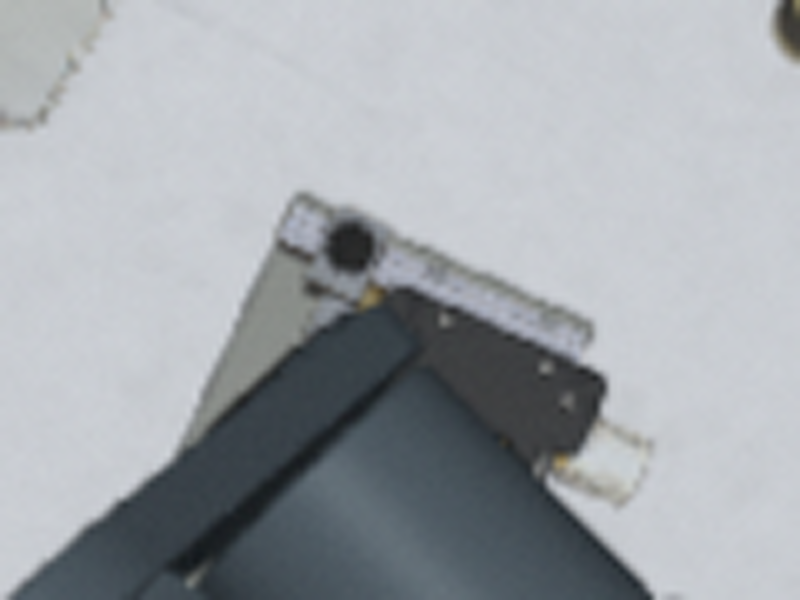

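Run:
```python
import cv2
from h import *
f=load("side_n.npz");cv2.imwrite("pics/z.png",cv2.resize(f["frame"][178:220,325:385,::-1],None,fx=13,fy=13,interpolation=cv2.INTER_CUBIC))
from go import jig
# expected: axis at jig x 25.5; circle & top line
for z in(0,20,40,60,80):
    out=[]
    for ang in(-30,-15,0,15,30): # from top toward robot positive
        q=np.radians(ang); p=[*jig(25.5-24.5*np.sin(q),38.5-z),38.5+24.5*np.cos(q)]
        out.append(((proj(f,p)-[325,178])*13).round(0).tolist())
    print(z,out)
```

```text
0 [[245.0, 228.0], [265.0, 232.0], [287.0, 245.0], [308.0, 266.0], [327.0, 293.0]]
20 [[334.0, 196.0], [354.0, 199.0], [376.0, 212.0], [397.0, 232.0], [417.0, 259.0]]
40 [[421.0, 164.0], [441.0, 167.0], [463.0, 179.0], [485.0, 199.0], [504.0, 226.0]]
60 [[506.0, 132.0], [527.0, 135.0], [549.0, 147.0], [571.0, 167.0], [590.0, 193.0]]
80 [[590.0, 101.0], [611.0, 104.0], [633.0, 116.0], [655.0, 135.0], [675.0, 161.0]]
```

View pics/z.png

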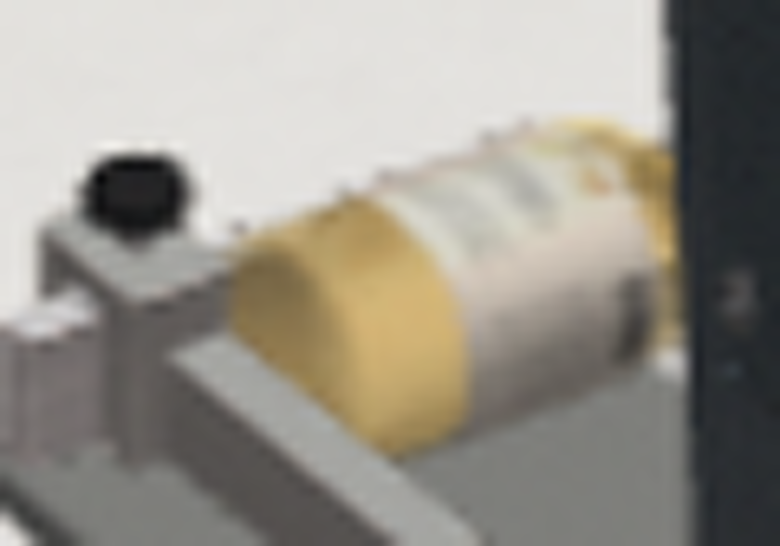

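```bash
python3 go.py j 20 -5.7 37 -23.3
```

```text
t 18.975 pos [ 352.25 -191.88   75.43] F [-0.06 -0.01  0.71] grip 0.7
shift [0.638 1.416 0.008] turn [-0.016 -0.004  0.01 ]
```

```bash
python3 -m jog '[[0,0,0.7,0,0,0,0],[0,0.3,1.42,0,0,0,0],[0,0.63,1.42,0,0,0,0],[0,0.63,1.42,0,0,0,0]]'; python3 -m jog '[[0,0.05,0,0,0,0,0],[0,0.05,0,0,0,0,0]]'; python3 -m jog '[[0,0.03,0,0,0,0,0],[0,0.03,0,0,0,0,0]]'
```

```text
t: 19.48
eef_pos: [433.0, -227.4, 36.0]
orientation: [1.503, 0.989, -1.504]
contact_force: [-0.6, 0.4, 0.3]
grip_width: 0.5
t: 19.73
eef_pos: [432.4, -227.4, 34.4]
orientation: [1.504, 0.986, -1.503]
contact_force: [-0.6, 0.6, -0.4]
grip_width: 0.2
t: 19.98
eef_pos: [432.7, -227.6, 32.9]
orientation: [1.504, 0.986, -1.503]
contact_force: [-0.7, -0.8, 3.8]
grip_width: 0.4
```

```bash
python3 -m jog '[[0,0.006,0.03,0,0,0,0],[0,0.006,0.06,0,0,0,0]]'; python3 -m jog '[[0,0,0.06,0,0,0,0],[0,0,0.06,0,0,0,0]]'; python3 look.py side o 325 178 60 42
```

```text
t: 20.23
eef_pos: [432.9, -227.5, 32.8]
orientation: [1.501, 0.993, -1.507]
contact_force: [-8.1, -0.3, 14.8]
grip_width: 0.3
t: 20.48
eef_pos: [434.0, -227.9, 32.8]
orientation: [1.5, 0.998, -1.509]
contact_force: [-10.7, -0.3, 15.5]
grip_width: 0.6
```

View pics/side_o.png

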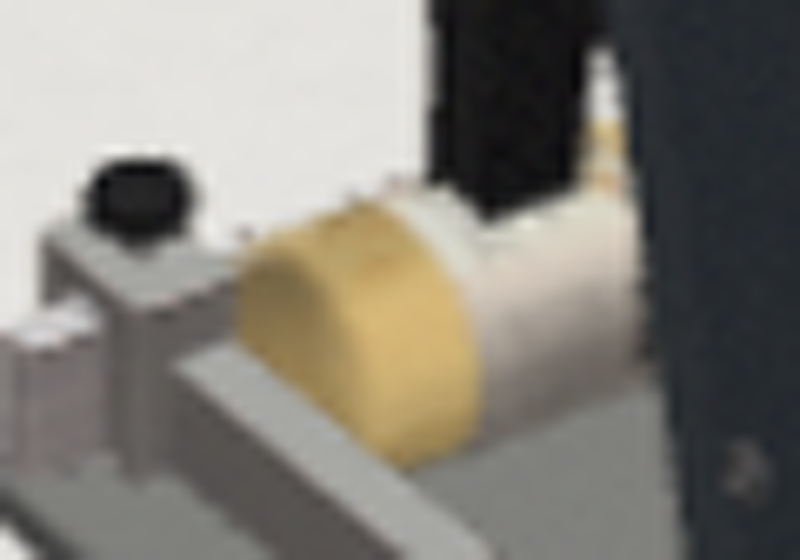

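```bash
python3 -m jog '[[0,-0.01,0,0,0,0,0],[0,-0.01,0,0,0,0,0],[0,-0.01,0,0,0,0,0]]'
```

```text
t: 20.9
eef_pos: [437.7, -229.5, 32.8]
orientation: [1.503, 0.99, -1.505]
contact_force: [-4.0, 1.1, 8.6]
grip_width: 0.3
```

```bash
python3 -m jog '[[0,-0.2,0,0,0,0,0],[0,-0.5,-0.5,0,0,0,0],[0,-0.5,-1.2,0,0,0,0],[0,-0.5,-1.4,0,0,0,0]]'; python3 look.py side p 325 178 60 42;python3 go.py j -11 -5.7 29.5 -23.3
```

```text
t: 21.4
eef_pos: [360.1, -195.4, 62.9]
orientation: [1.504, 0.989, -1.504]
contact_force: [0.7, -0.2, -0.5]
grip_width: 0.5
t 21.45 pos [ 359.85 -195.25   62.71] F [-1.38  0.73  0.49] grip 0.5
shift [0.552 0.76  0.009] turn [-0.015 -0.004  0.011]
```

View pics/side_p.png

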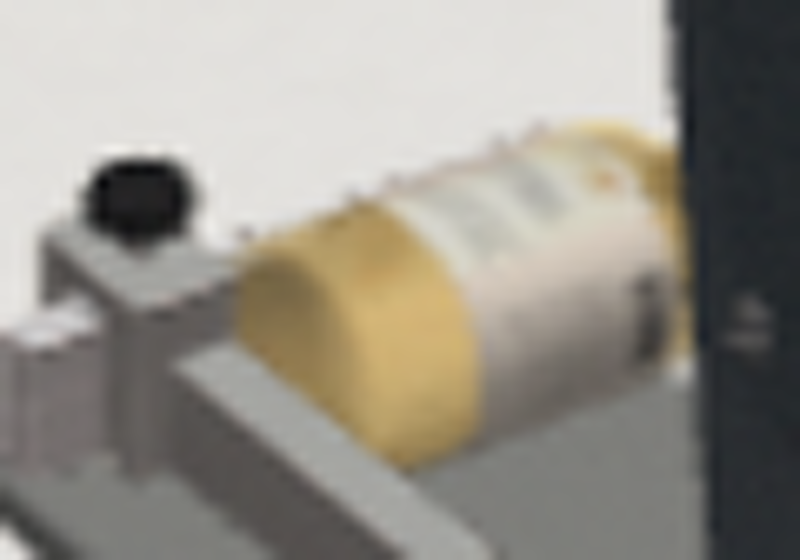

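Run:
```python
from h import *
f=load("side0.npz");b=np.array([699,38.7,26.5]);a=np.array([-.646,-.763,0]);n=np.array([-.763,.646,0])
for z in(40,63,68):
    print(z,[(ang,((proj(f,b+a*z+24.5*np.sin(np.radians(ang))*n+[0,0,24.5*np.cos(np.radians(ang))])-[175,200])*12).round(0).tolist()) for ang in(60,75,90,105,120)])
cv2.imwrite("pics/z0.png",cv2.resize(f["frame"][200:240,190:260,::-1],None,fx=11,fy=11,interpolation=cv2.INTER_CUBIC))
for z in(40,63,68):
    print(z,[(ang,((proj(f,b+a*z+24.5*np.sin(np.radians(ang))*n+[0,0,24.5*np.cos(np.radians(ang))])-[190,200])*11).round(0).tolist()) for ang in(0,60,75,90,105,120)])
```

```text
40 [(60, [524.0, 249.0]), (75, [530.0, 283.0]), (90, [534.0, 313.0]), (105, [537.0, 337.0]), (120, [540.0, 355.0])]
63 [(60, [651.0, 229.0]), (75, [656.0, 262.0]), (90, [660.0, 292.0]), (105, [663.0, 317.0]), (120, [664.0, 334.0])]
68 [(60, [678.0, 225.0]), (75, [683.0, 258.0]), (90, [687.0, 288.0]), (105, [690.0, 312.0]), (120, [691.0, 330.0])]
40 [(0, [297.0, 120.0]), (60, [316.0, 229.0]), (75, [320.0, 259.0]), (90, [325.0, 287.0]), (105, [328.0, 309.0]), (120, [330.0, 325.0])]
63 [(0, [412.0, 102.0]), (60, [432.0, 210.0]), (75, [436.0, 240.0]), (90, [440.0, 268.0]), (105, [443.0, 290.0]), (120, [444.0, 306.0])]
68 [(0, [437.0, 98.0]), (60, [457.0, 206.0]), (75, [461.0, 236.0]), (90, [465.0, 264.0]), (105, [467.0, 286.0]), (120, [469.0, 302.0])]
```

View pics/z0.png

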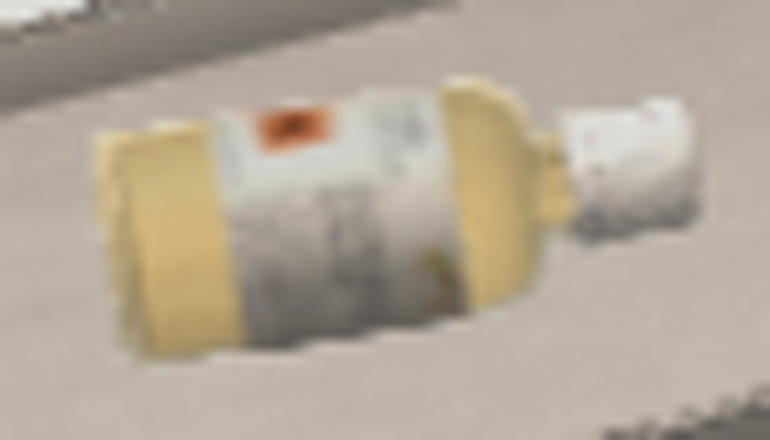

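```bash
python3 go.py j 25 -66.5 62 -23.3
python3 - <<'E'
from h import *
from go import jig
t=load("top0.npz");print(onz(t,432,266,20),onz(t,416,296,25),jig(25,-66.5))
n=load("top_n.npz")
# fence right end & cap centre in top_n crop (290,170), k=6.667
for nm,p,z in(("fence right front top",(583,355),44),("cap end mid",(638,472),38.5),("cap near mid",(575,440),38.5)):
    w=onz(n,290+p[0]/6.667,170+p[1]/6.667,z)[:2]-jig(0,0);ex=jig(1,0)-jig(0,0);ey=jig(0,1)-jig(0,0);print(nm,w@ex,w@ey)
E
```

```text
t 21.45 pos [ 359.85 -195.25   62.71] F [-1.38  0.73  0.49] grip 0.5
shift [0.008 1.362 1.02 ] turn [-0.015 -0.004  0.011]
[ 347.41765746 -414.18541621   20.        ] [ 274.40833984 -372.24705782   25.        ] [ 410.46738361 -283.91532192]
fence right front top 56.62748071880388 -44.3577415405825
cap end mid 26.104781838067705 -80.28431587498494
cap near mid 27.314429763742062 -54.504754445053884
```

```bash
python3 -m jog '[[0.65,0,0.6,0.45,0,0,0],[0.65,0,1.36,1.02,0,0,0],[0.65,0,1.36,1.02,0,0,0],[0.65,0,1.36,1.02,0,0,0]]' 12; python3 -m jog '[[0.65,0.4,0,0,0,0,0],[0.65,0.4,0,0,0,0,0]]'; python3 look.py top q 290 170 120 90; python3 go.py j 25 -66.5 -4 -23.3
```

```text
t: 21.95
eef_pos: [413.0, -285.8, 62.2]
orientation: [1.504, 0.987, -1.504]
contact_force: [-0.6, 0.6, -0.0]
grip_width: 32.2
t: 22.2
eef_pos: [411.0, -283.2, 37.3]
orientation: [1.504, 0.993, -1.505]
contact_force: [0.3, -0.5, -0.3]
grip_width: 51.7
t 22.25 pos [ 411.61 -283.85   37.96] F [-0.75  0.95 -0.08] grip 53.6
shift [ 0.699 -0.015  0.01 ] turn [-0.009 -0.007  0.015]
```

View pics/top_q.png

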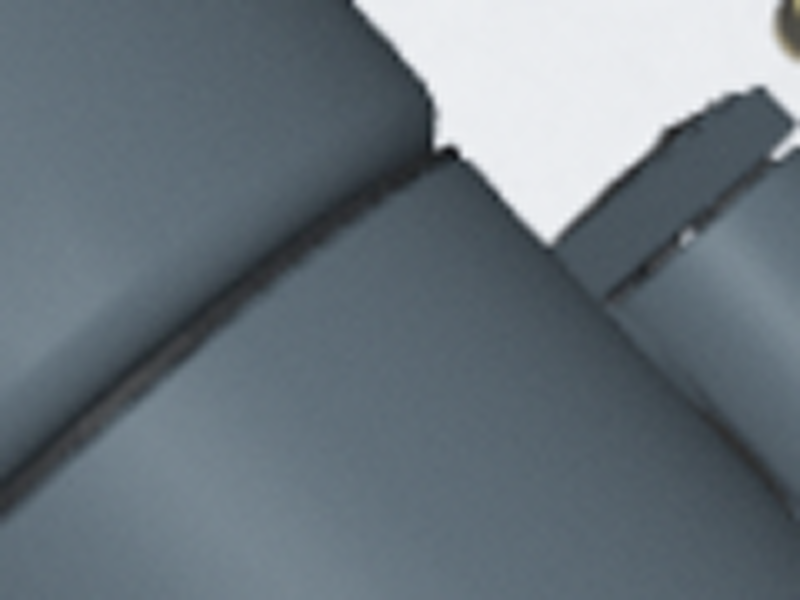

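Only the arm is visible from the top; lower around the cap and close, watching the force.

```bash
python3 -m jog '[[0.65,0.35,0,0,0,0,0],[0.65,0.69,0,0,0,0,0],[0.65,0.69,0,0,0,0,0]]' 12; python3 -m jog '[[0.35,0,0,0,0,0,0],[0.28,0,0,0,0,0,0],[0.28,0,0,0,0,0,0],[0.28,0,0,0,0,0,0]]';python3 go.py j 16.5 -66.5 -4 -23.3
```

```text
t: 22.62
eef_pos: [411.9, -284.4, -3.3]
orientation: [1.504, 0.99, -1.504]
contact_force: [-0.6, 0.0, -0.1]
grip_width: 56.9
t: 23.12
eef_pos: [411.6, -284.9, -2.4]
orientation: [1.503, 0.989, -1.504]
contact_force: [-4.7, -0.4, 6.1]
grip_width: 48.3
t 23.125 pos [ 411.56 -284.95   -2.4 ] F [-4.71 -0.36  6.1 ] grip 48.3
shift [ 0.027 -0.165 -0.008] turn [-0.007 -0.     0.008]
```

```bash
python3 look.py side r 290 130 160 120
```

```text
(no output)
```

View pics/side_r.png

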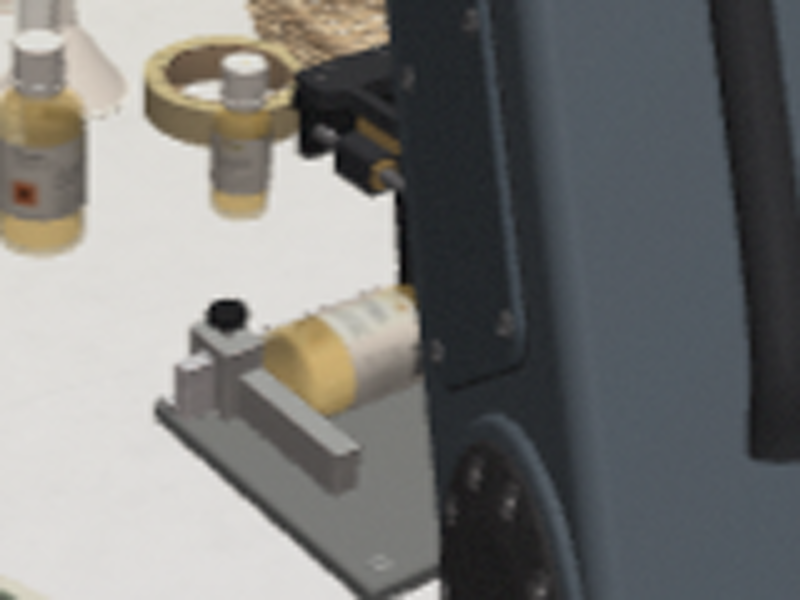

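```bash
python3 - <<'E'
from cell import sensors
s=sensors.sense();print(s["grip_width"],s["contact_force"],s["moment"])
E
python3 -m jog '[[0.6,0,0,0,0,0,0],[0.7,0,0,0,0,0,0],[0.7,0,0,0,0,0,0]]'
python3 - <<'E'
from cell import sensors
s=sensors.sense();print(s["grip_width"],s["contact_force"],s["moment"],s["eef_pos"])
E
```

```text
48.13474155229714 [-5.81604624  0.38398076  4.91455495] [-0.00792451  0.90081494  0.19969712]
t: 23.55
eef_pos: [413.4, -286.0, -3.0]
orientation: [1.504, 0.985, -1.503]
contact_force: [-0.3, -0.5, 0.4]
grip_width: 59.3
59.34823201569239 [-0.26843105 -0.5381871   0.42982998] [-0.0354593  -0.03860397 -0.03943384] [ 413.42604043 -286.02484401   -2.95099982]
```

```bash
python3 go.py j 25.5 -77.5 2.5 -23.3
```

```text
t 23.55 pos [ 413.43 -286.02   -2.95] F [-0.27 -0.54  0.43] grip 59.3
shift [-0.091 -0.05   0.171] turn [-0.014  0.003 -0.012]
```

```bash
python3 -m jog '[[0.7,-0.09,0,0.01,0,0,0],[0.7,-0.09,-0.05,0.17,0,0,0],[0.7,-0.09,-0.05,0.17,0,0,0]]' 12; python3 -m jog '[[0.45,0,0,0,0,0,0],[0.28,0,0,0,0,0,0],[0.28,0,0,0,0,0,0],[0.28,0,0,0,0,0,0],[0.28,0,0,0,0,0,0]]';python3 go.py j 16.5 -77.5 2.5 -23.3
```

```text
t: 23.92
eef_pos: [405.4, -294.4, 2.5]
orientation: [1.504, 0.986, -1.504]
contact_force: [-0.7, -0.2, 0.2]
grip_width: 61.2
t: 24.55
eef_pos: [405.8, -293.6, 2.4]
orientation: [1.504, 0.987, -1.503]
contact_force: [0.4, 1.6, 0.4]
grip_width: 27.7
t 24.55 pos [ 405.79 -293.59    2.44] F [0.41 1.56 0.41] grip 27.7
shift [-0.001 -0.134  0.005] turn [-0.012  0.001 -0.002]
```

```bash
python3 -m jog '[[0.28,0,-0.05,0,0,0,0],[0.28,0,-0.1,0,0,0,0],[0.28,0,-0.15,0,0,0,0],[0.28,0,-0.15,0,0,0,0]]'; python3 -m jog '[[0.5,0,0,0,0,0,0],[0.65,0,0,0,0,0,0],[0.65,0,0,0,0,0,0],[0.65,0,0,0,0,0,0]]'; python3 -m jog '[[0.65,-0.5,0,0,0,0,0],[0.65,-1,0,0,0,0,0],[0.1,-1,0,0,0,0,0],[0.1,-1,0,0,0,0,0]]'; python3 look.py side s 325 178 60 42;python3 go.py j 10 -5.7 60 -23.3
```

```text
t: 25.05
eef_pos: [396.9, -289.7, 2.4]
orientation: [1.504, 0.988, -1.504]
contact_force: [-0.4, -1.9, 0.6]
grip_width: 27.9
t: 25.55
eef_pos: [397.3, -289.9, 2.3]
orientation: [1.504, 0.988, -1.504]
contact_force: [0.9, -0.2, -0.6]
grip_width: 54.5
t: 26.05
eef_pos: [397.1, -289.6, 62.1]
orientation: [1.504, 0.988, -1.504]
contact_force: [0.2, -0.1, -0.3]
grip_width: 43.6
t 26.1 pos [ 396.82 -289.39   61.67] F [-0.25  0.81  0.18] grip 39.8
shift [ 0.029 -0.08  -1.187] turn [-0.012 -0.004  0.009]
```

View pics/side_s.png

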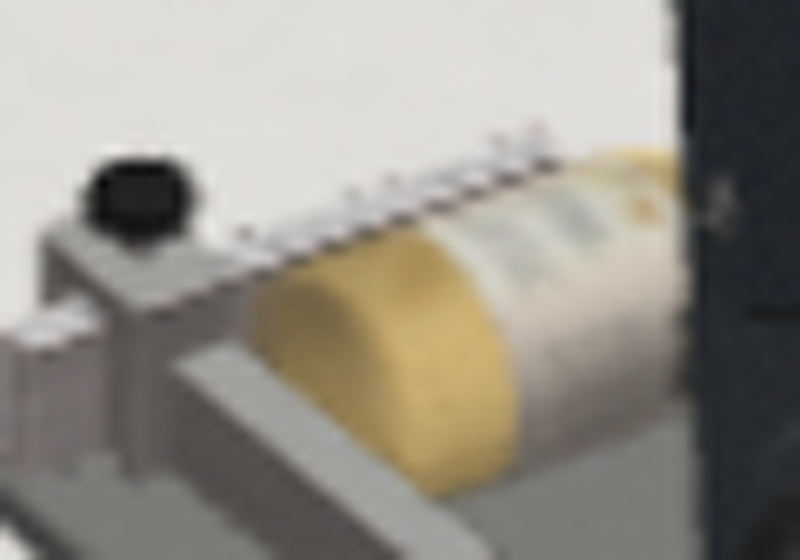

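```bash
python3 -m jog '[[0.1,0,-0.13,-0.9,0,0,0],[0.1,0.03,-0.13,-1.19,0,0,0],[0.1,0.35,-0.13,-1.19,0,0,0],[0.1,0.42,-0.13,-1.19,0,0,0]]';python3 -m jog '[[0.1,0,0,0,0,0,0],[0.1,0,0,0,0,0,0]]'; python3 go.py j 7 -5.7 33 -23.3
```

```text
t: 26.6
eef_pos: [418.0, -220.7, 35.8]
orientation: [1.503, 0.991, -1.504]
contact_force: [-0.3, 0.1, 0.6]
grip_width: 10.1
t: 26.85
eef_pos: [418.7, -221.9, 37.4]
orientation: [1.504, 0.986, -1.504]
contact_force: [0.3, -0.4, 0.4]
grip_width: 8.9
t 26.85 pos [ 418.72 -221.86   37.37] F [ 0.29 -0.35  0.38] grip 8.9
shift [ 0.073 -0.017 -0.009] turn [-0.015  0.001 -0.003]
```

```bash
python3 -m jog '[[0.1,0.06,-0.01,0,0,0,0],[0.1,0.06,-0.01,0,0,0,0]]';python3 -m jog '[[0.1,0.015,0,0,0,0,0],[0.1,0.015,0,0,0,0,0]]';python3 -m jog '[[0.1,0.007,0,0,0,0,0],[0.1,0.007,0,0,0,0,0]]'
```

```text
t: 27.1
eef_pos: [417.9, -221.1, 33.6]
orientation: [1.504, 0.987, -1.504]
contact_force: [0.1, 0.5, -0.0]
grip_width: 8.9
t: 27.35
eef_pos: [418.3, -221.3, 33.0]
orientation: [1.504, 0.986, -1.503]
contact_force: [1.2, 0.4, 2.6]
grip_width: 8.8
t: 27.6
eef_pos: [418.6, -221.5, 32.9]
orientation: [1.504, 0.986, -1.503]
contact_force: [0.4, -0.3, 5.0]
grip_width: 8.3
```

```bash
python3 -m jog '[[0.1,0,0.05,0,0,0,0],[0.1,0,0.1,0,0,0,0],[0.1,0,0.15,0,0,0,0],[0.1,0,0.2,0,0,0,0],[0.1,0,0.25,0,0,0,0]]';python3 -m jog '[[0.1,0,0.03,0,0,0,0],[0.1,0,0.03,0,0,0,0]]'; python3 -m jog '[[0.1,0,0.03,0,0,0,0],[0.1,0,0.03,0,0,0,0]]'
```

```text
t: 28.22
eef_pos: [432.2, -227.5, 32.5]
orientation: [1.503, 0.986, -1.503]
contact_force: [0.2, -0.3, 3.4]
grip_width: 8.9
t: 28.48
eef_pos: [433.7, -228.1, 32.4]
orientation: [1.503, 0.987, -1.503]
contact_force: [-0.9, -1.2, 5.6]
grip_width: 8.8
t: 28.72
eef_pos: [435.0, -228.6, 32.4]
orientation: [1.503, 0.988, -1.504]
contact_force: [-0.0, -1.1, 5.4]
grip_width: 8.6
```

```bash
python3 -m jog '[[0.1,0,0.04,0,0,0,0],[0.1,0,0.04,0,0,0,0]]'; python3 -m jog '[[0,-0.2,0,0,0,0,0],[0,-0.5,-0.5,0,0,0,0],[0,-0.5,-1.2,0,0,0,0],[0,-0.5,-1.4,0,0,0,0]]' 30; python3 look.py side t 325 178 60 42;python3 go.py j -11 -5.7 29.5 -23.3
```

```text
t: 28.98
eef_pos: [437.0, -229.5, 32.5]
orientation: [1.503, 0.988, -1.504]
contact_force: [-0.1, -0.4, 7.1]
grip_width: 8.7
t: 29.48
eef_pos: [357.4, -193.5, 62.4]
orientation: [1.504, 0.992, -1.506]
contact_force: [0.4, -0.9, -0.6]
grip_width: 0.5
t 29.525 pos [ 357.31 -193.68   62.31] F [-0.85  0.53 -0.14] grip 0.6
shift [0.544 0.811 0.016] turn [-0.014 -0.009  0.024]
```

View pics/side_t.png

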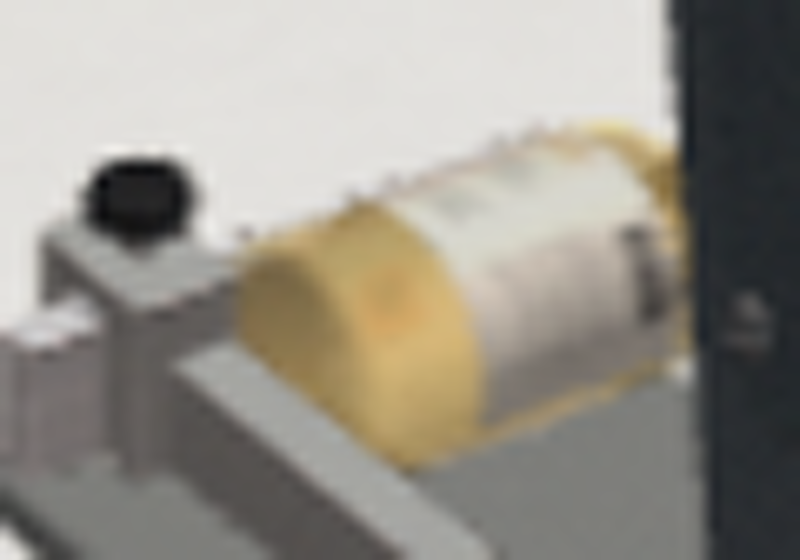

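```bash
python3 -m jog '[[0,0,0.4,0.01,0,0,0],[0,0.3,0.78,0.01,0,0,0],[0,0.54,0.8,0.01,0,0,0],[0,0.54,0.8,0.01,0,0,0]]'; python3 go.py j -8 -5.7 26.5 -23.3
```

```text
t: 30.02
eef_pos: [402.8, -214.6, 28.6]
orientation: [1.503, 0.992, -1.505]
contact_force: [-0.1, 0.3, -0.7]
grip_width: 0.3
t 30.025 pos [ 402.84 -214.56   28.6 ] F [-0.11  0.29 -0.74] grip 0.3
shift [ 0.035  0.024 -0.002] turn [-0.01  -0.008  0.023]
```

```bash
python3 -m jog '[[0,0.02,0.02,0,0,0,0],[0,0.02,0.02,0,0,0,0]]';python3 -m jog '[[0,0.02,0.02,0,0,0,0],[0,0.02,0.02,0,0,0,0]]';python3 -m jog '[[0,0.015,0.015,0,0,0,0],[0,0.015,0.015,0,0,0,0]]'; python3 look.py side u 310 150 100 75
```

```text
t: 30.28
eef_pos: [404.8, -216.0, 29.0]
orientation: [1.504, 0.987, -1.504]
contact_force: [0.2, -0.9, -0.9]
grip_width: 0.5
t: 30.52
eef_pos: [406.3, -216.8, 27.7]
orientation: [1.504, 0.987, -1.503]
contact_force: [-0.5, 0.1, -0.6]
grip_width: 0.6
t: 30.78
eef_pos: [407.1, -217.0, 26.6]
orientation: [1.503, 0.987, -1.503]
contact_force: [-0.1, -0.6, 0.2]
grip_width: 0.3
```

View pics/side_u.png

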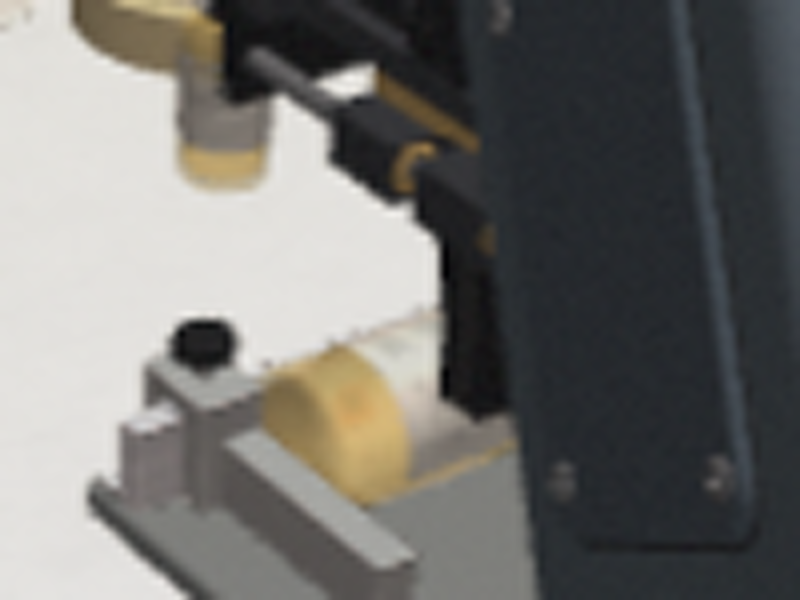

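```bash
python3 -m jog '[[0,0.012,0.015,0,0,0,0],[0,0.012,0.015,0,0,0,0]]';python3 -m jog '[[0,0.01,0.015,0,0,0,0],[0,0.01,0.015,0,0,0,0]]'
```

```text
t: 31.08
eef_pos: [407.9, -217.4, 25.8]
orientation: [1.504, 0.987, -1.504]
contact_force: [0.7, -0.2, -0.6]
grip_width: 0.2
t: 31.32
eef_pos: [408.8, -217.8, 25.2]
orientation: [1.504, 0.987, -1.503]
contact_force: [-0.6, 0.0, 0.7]
grip_width: 0.7
```

```bash
python3 -m jog '[[0,0.01,0.012,0,0,0,0],[0,0.01,0.012,0,0,0,0]]';python3 -m jog '[[0,0.01,0.012,0,0,0,0],[0,0.01,0.012,0,0,0,0]]'
```

```text
t: 31.58
eef_pos: [409.4, -218.0, 24.6]
orientation: [1.504, 0.987, -1.504]
contact_force: [-0.6, 0.4, -0.2]
grip_width: 0.4
t: 31.82
eef_pos: [410.0, -218.3, 24.0]
orientation: [1.504, 0.987, -1.504]
contact_force: [0.4, 0.0, -0.5]
grip_width: 0.6
```

```bash
python3 -m jog '[[0,0.01,0.012,0,0,0,0],[0,0.01,0.012,0,0,0,0]]';python3 -m jog '[[0,0.01,0.012,0,0,0,0],[0,0.01,0.012,0,0,0,0]]';python3 -m jog '[[0,0.01,0.012,0,0,0,0],[0,0.01,0.012,0,0,0,0]]'
```

```text
t: 32.08
eef_pos: [410.3, -218.3, 23.6]
orientation: [1.503, 0.988, -1.504]
contact_force: [-1.7, 0.0, 3.4]
grip_width: 0.2
t: 32.33
eef_pos: [410.4, -218.2, 23.1]
orientation: [1.503, 0.99, -1.505]
contact_force: [-4.2, 1.0, 5.9]
grip_width: 0.2
t: 32.58
eef_pos: [410.2, -218.0, 22.6]
orientation: [1.503, 0.991, -1.505]
contact_force: [-4.7, 0.1, 10.0]
grip_width: 0.5
```

```bash
python3 -m jog '[[0,-0.008,0.015,0,0,0,0],[0,-0.008,0.025,0,0,0,0]]';python3 -m jog '[[0,0,0.01,0,0,0,0],[0,0,0.01,0,0,0,0]]'
```

```text
t: 32.83
eef_pos: [410.2, -218.0, 22.7]
orientation: [1.502, 0.995, -1.507]
contact_force: [-8.2, 0.9, 8.6]
grip_width: 0.4
t: 33.08
eef_pos: [410.2, -217.9, 22.7]
orientation: [1.501, 0.996, -1.508]
contact_force: [-9.0, -0.4, 8.4]
grip_width: 0.5
```

```bash
python3 -m jog '[[0,0,0,0,0,0,0],[0,0,0,0,0,0,0],[0,0,0,0,0,0,0],[0,0,0,0,0,0,0]]'; python3 look.py side v 325 178 60 42; python3 look.py top v 290 170 120 90
```

```text
t: 33.58
eef_pos: [410.2, -217.9, 22.8]
orientation: [1.501, 0.996, -1.508]
contact_force: [-7.9, 0.5, 8.7]
grip_width: 0.6
```

View pics/side_v.png

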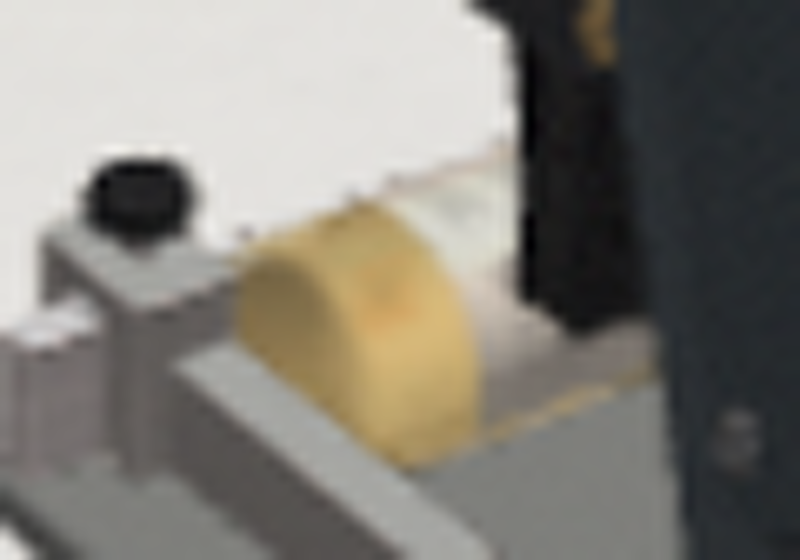

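View pics/top_v.png

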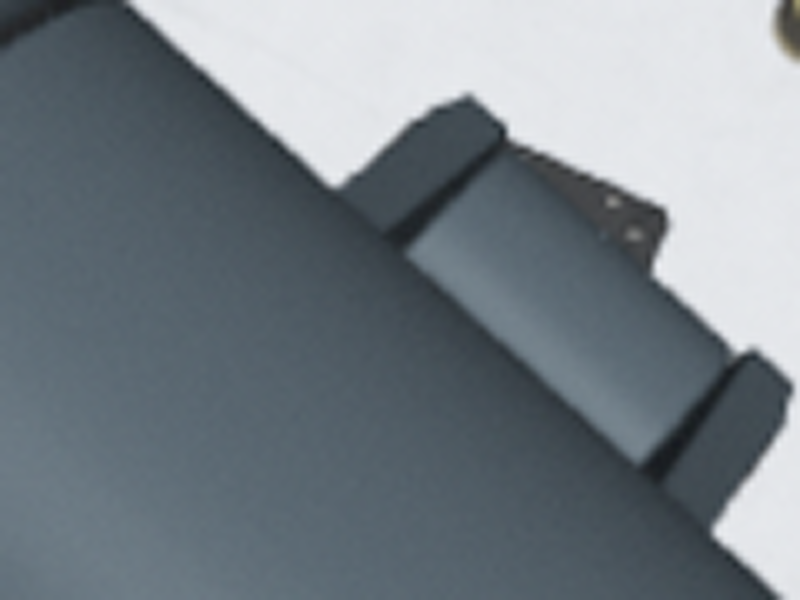

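```bash
python3 -m jog '[[0,0,0,-0.02,0,0,0],[0,0,0,-0.02,0,0,0]]';python3 -m jog '[[0,0,0,-0.02,0,0,0],[0,0,0,-0.02,0,0,0]]'; python3 look.py side w 325 178 60 42
```

```text
t: 33.92
eef_pos: [410.5, -217.5, 22.8]
orientation: [1.5, 0.996, -1.508]
contact_force: [-11.0, -3.4, 7.3]
grip_width: 0.4
t: 34.17
eef_pos: [410.9, -216.5, 22.7]
orientation: [1.5, 0.996, -1.508]
contact_force: [-10.7, -3.6, 7.3]
grip_width: 0.5
```

View pics/side_w.png

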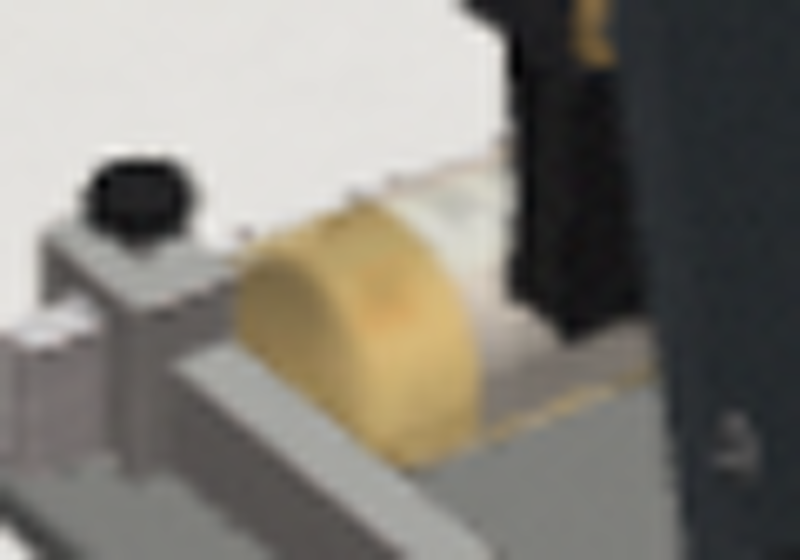

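```bash
python3 -m jog '[[0,0,0,-0.015,0,0,0],[0,0,0,-0.015,0,0,0]]';python3 -m jog '[[0,0,0,-0.015,0,0,0],[0,0,0,-0.015,0,0,0]]'; python3 look.py side x 325 178 60 42
python3 - <<'E'
from h import *
g=lambda n:cv2.cvtColor(load(f"side_{n}.npz")["frame"],cv2.COLOR_RGB2GRAY).astype(np.float32)[190:214,342:362]
for n in("t","w","x"): print(n,cv2.phaseCorrelate(g("v"),g(n)))
E
```

```text
t: 34.48
eef_pos: [411.2, -215.7, 22.7]
orientation: [1.5, 0.996, -1.508]
contact_force: [-10.9, -3.5, 7.3]
grip_width: 0.5
t: 34.72
eef_pos: [411.5, -214.9, 22.7]
orientation: [1.5, 0.996, -1.508]
contact_force: [-11.1, -3.4, 7.3]
grip_width: 0.8
t ((-0.052010499280035205, 0.1252941320082428), 1.0197774827480317)
w ((-0.031916977906282895, 0.011664743458664972), 0.9985928468716642)
x ((-0.007958449348148378, 0.023150340296911764), 1.0081976818541685)
```

Run:
```python
from h import *
out=[]
for n in("t","v","w","x"):
    f=load(f"side_{n}.npz")["frame"][186:216,340:364,::-1]; out.append(cv2.resize(f,None,fx=16,fy=9.5,interpolation=cv2.INTER_CUBIC))
cv2.imwrite("pics/cmp.png",np.vstack([np.hstack(out[:2]),np.hstack(out[2:])]))
for n in("t","v","w","x"):
    f=load(f"side_{n}.npz")["frame"].astype(int); 
    for r in(200,204,208): print(n,r,(f[r,340:364,0]-f[r,340:364,2]).tolist())
```

```text
t 200 [6, 7, 22, 46, 50, 54, 54, 53, 59, 69, 81, 90, 98, 96, 96, 101, 99, 94, 92, 66, 27, 25, 24, 21]
t 204 [3, 3, 6, 21, 50, 61, 62, 64, 66, 66, 70, 79, 89, 93, 95, 93, 92, 92, 91, 89, 70, 32, 20, 18]
t 208 [5, 6, 5, 3, 3, 3, 3, 10, 28, 57, 70, 73, 79, 82, 84, 83, 82, 81, 78, 77, 66, 34, 15, 15]
v 200 [7, 7, 22, 49, 51, 53, 53, 55, 58, 69, 84, 93, 98, 97, 99, 103, 97, 93, 88, 58, 26, 24, 23, 18]
v 204 [4, 3, 7, 23, 51, 62, 64, 64, 66, 69, 71, 80, 88, 93, 92, 94, 92, 92, 90, 89, 64, 20, 18, 16]
v 208 [6, 6, 6, 2, 3, 3, 4, 9, 27, 57, 70, 74, 79, 83, 83, 82, 81, 79, 79, 77, 59, 24, 15, 15]
w 200 [6, 7, 23, 50, 51, 54, 53, 54, 59, 69, 84, 92, 99, 97, 100, 102, 99, 92, 87, 59, 26, 24, 20, 9]
w 204 [3, 3, 7, 24, 50, 62, 64, 65, 66, 68, 71, 80, 89, 92, 94, 93, 92, 92, 90, 88, 64, 21, 18, 17]
w 208 [5, 6, 6, 3, 4, 3, 3, 9, 28, 57, 70, 75, 80, 83, 82, 82, 80, 80, 79, 78, 60, 25, 14, 15]
x 200 [6, 7, 23, 49, 52, 54, 54, 55, 58, 69, 84, 94, 100, 97, 98, 103, 98, 93, 88, 58, 26, 22, 14, 2]
x 204 [4, 3, 8, 24, 50, 63, 63, 64, 66, 68, 71, 80, 89, 92, 93, 93, 93, 92, 91, 89, 64, 21, 19, 16]
x 208 [5, 7, 6, 3, 3, 4, 4, 9, 28, 57, 70, 74, 80, 83, 84, 82, 81, 79, 80, 78, 59, 24, 14, 15]
```

View pics/cmp.png

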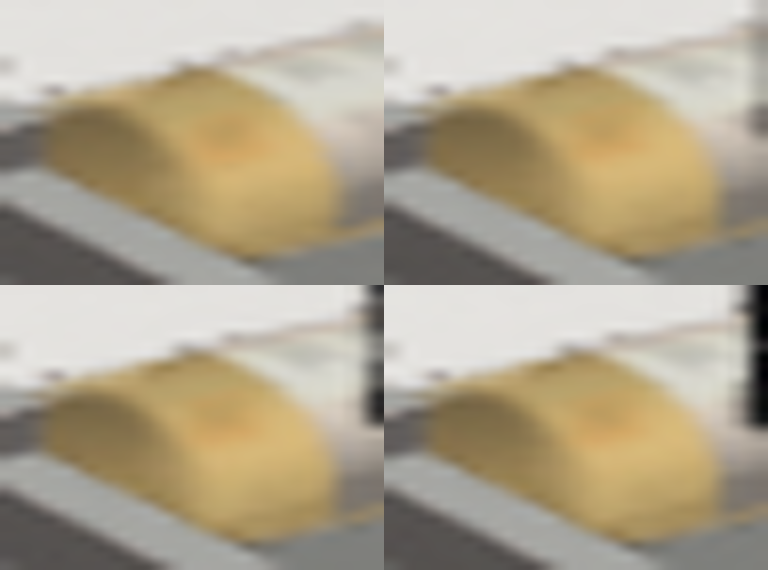

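```bash
python3 -m jog '[[0,0.006,0,0.015,0,0,0],[0,0.006,0,0.015,0,0,0],[0,0.006,0,0.015,0,0,0]]'; python3 -m jog '[[0,0,0,0,0,0,0],[0,0,0,0,0,0,0],[0,0,0,0,0,0,0],[0,0,0,0,0,0,0]]'
```

```text
t: 35.15
eef_pos: [411.4, -215.0, 22.6]
orientation: [1.501, 0.996, -1.508]
contact_force: [-9.4, -0.9, 10.5]
grip_width: 0.9
t: 35.65
eef_pos: [411.4, -215.0, 22.6]
orientation: [1.501, 0.996, -1.508]
contact_force: [-8.9, -1.4, 10.6]
grip_width: 0.6
```

```bash
python3 look.py side y 310 150 100 75
python3 - <<'E'
from h import *
for n in("t","y"):
    f=load(f"side_{n}.npz")["frame"].astype(int); print(n,[(f[r,340:364,0]-f[r,340:364,2]).tolist() for r in(200,208)])
E
```

```text
t [[6, 7, 22, 46, 50, 54, 54, 53, 59, 69, 81, 90, 98, 96, 96, 101, 99, 94, 92, 66, 27, 25, 24, 21], [5, 6, 5, 3, 3, 3, 3, 10, 28, 57, 70, 73, 79, 82, 84, 83, 82, 81, 78, 77, 66, 34, 15, 15]]
y [[7, 7, 24, 49, 52, 53, 54, 55, 59, 70, 84, 94, 100, 97, 99, 103, 98, 93, 88, 58, 26, 23, 20, 3], [5, 6, 5, 3, 3, 4, 4, 9, 28, 57, 71, 74, 80, 84, 84, 82, 82, 79, 80, 78, 60, 25, 15, 15]]
```

View pics/side_y.png

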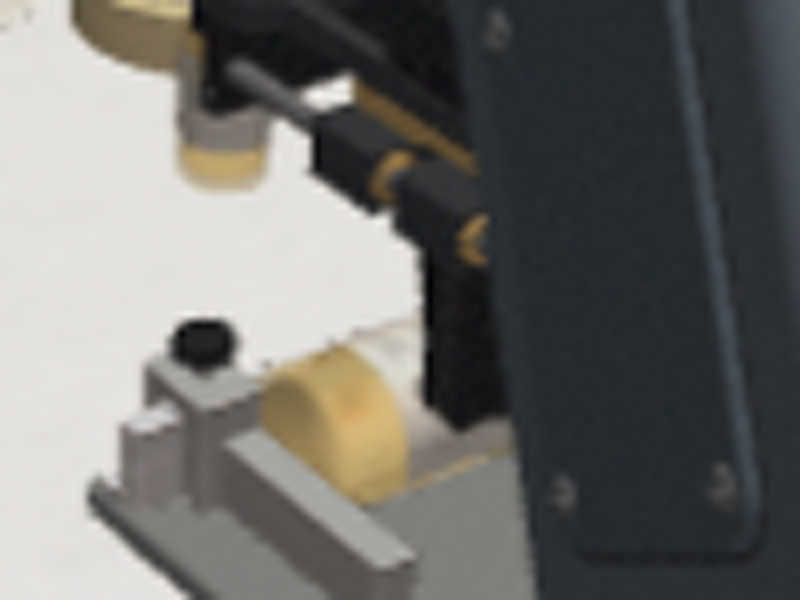

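The last picture shows the bottle lying along the fence. Its bottom (about pixel 280,400) is at the stop, the label is up, and the fingertip presses the upper front (about 465,420). The bottle has not moved.

```bash
python3 -c "
from cell import ticket,sensors
print(ticket.job_done()); s=sensors.sense(); print(s['t'],s['contact_force'])"
```

```text
the job is handed in; nothing more can be done
None
the job is handed in; nothing more can be done
```

The bottle is lying along the fence, cap to the right, bottom against the stop and label up. I handed the job in at about 36 s, with the shut fingertips still pressing slantwise on its upper front. I got no verdict.

**What I did**
- I gripped the bottle in the tray and laid it on the board against the stop, about 38 mm short of its final place at the fence.
- I rolled it up to the fence with the fingertips drawn over its top.

**What the last checks showed**
- **Push:** the wrist reads about 7.6 N towards the fence, 10.6 N down and 4.8 N towards the stop. That is about 14 N in all, above the 10 N asked for but steady. The forces on the fence and board are inferred from this.
- **Label:** the golden drawing was about 5° from straight up just before the final push, and the bottle's picture did not change after that. The fingers hid the drawing by then, so this is not a direct reading.
- **Stop:** sliding the fingers along the bottle towards the stop did not move it, so it is taken to be touching.

**What failed or disagreed on the way**
- **Fingertip position:** the real fingertips sat about 31 mm behind the reported tool point. My first grip in the tray was therefore too high, and I repeated it lower.
- **First roll:** it slipped and left the label 15–20° short. Turning the bottle in place against the fence only slid the fingers over the glass. I then pulled it back 9 mm by the cap and rolled it up again. The first try at gripping the cap closed on the bottle's body with about 8 N, without moving it.
- **Not seen at the end:** the arm blocked the top camera, so I did not measure how squarely the bottle lies along the fence, and I did not check the position of every other thing on the worktop.

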